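# Fit and lock the filter plate of a microscope lamp house

## Robot

A 6-joint arm with a two-finger parallel gripper is mounted at the origin on the work surface. World frame = base frame: x ahead of the robot, y to its left, z up, the work surface at z = 0. Lengths are in m, angles in rad, forces in N, time in s.
With the tool pointing down it reaches from about 0.35 to 0.975 m from the base axis. Payload 17.4 kg.
Tool frame: the origin (TCP) lies at the centre of the arm's flange, where the gripper is bolted on; the fingertips stand 173 mm ahead of it and the grasp point (between the pads) lies 155 mm ahead of it; z points along the fingers, y is the direction in which the jaws open and shut (so a half turn about z gives the same grasp; the last joint's range is limited). The gripper opens to 85 mm and grips with 20 to 120 N. Pads are 22 mm wide; open, the fingers measure 114 mm over their backs; the gripper's body (76 mm by 85 mm) begins 54 mm behind the grasp point. The pads swing forward as they close: fully open they stand 13 mm farther back than shut.
Start: joints at [1.07, 0.116, 1.442, -0, 1.584, -0.038], TCP at [0.301, 0.604, 0.405] pointing down, gripper open.
Joint ranges: [-2.83, 2.83], [-0.83, 2.19], [0.07, 2.5], [-1.14, 4.28], [0.01, 3], [-2.97, 2.97]. Speed limits (rad/s): [1.89, 1.89, 2.22, 3.14, 3.14, 3.14].

## Interface

Orientations are given as a unit quaternion [w, x, y, z].
In Python, from bench import sensors, eyes, order gives the robot as it stands. The module is installed in compiled form; this text tells all that it offers.
- The arm moves only by the tool servo_tool, never from a script. Its argument "motion" is a list of rows, each a list of 6 numbers: the shift along the tool's x, y, z in m, then the turn, a rotation vector about the tool's x, y, z in degrees. In form: [[dx, dy, dz, wx, wy, wz], ...]. A call has 1 to 20 rows; each row shifts and turns the commanded pose from where the row before left it, along the tool's axes as they then stand; what a row does not reach is not made up. A row lasts 1/10 s, in which the tool goes at most 50 mm and 8.59 degrees, less where a joint would pass 70% of its speed; a pose out of reach is approached as far as the arm can. A call is refused whole if a number of a shift passes 0.05 or a number of a turn 8.59, either way. A call with a gripper value outside its range is refused whole. "fingers" is the finger opening in m, from 0 to 0.0854, set as the call begins (left out, the last holds). The fingers move at their own pace and stop on an object; the grip force is fixed at half the most. Time passes only in rows, so rows that do not move let the fingers close. It gives the time, the measured TCP pose, the force and the opening at its end, in the units of the state.
- sensors.sense(): the state, without advancing time (a new reading comes with each control period).
- eyes.read_camera(name): name is "side" or "top" or "wrist"; returns a dict with "image" (480x640x3 uint8, red, green, blue), "range_z" (480x640 float32, m along the optical axis (not along the pixel's ray), 0 where there is no reading), "fx", "fy", "cx", "cy" (pixels), "D" ([k1, k2, p1, p2, k3] as OpenCV has them; the pictures are not rectified), "T" (4x4, takes a point from camera to world coordinates). Camera axes: x right, y down, z forward; pixel columns grow to the right and rows downward; lengths in m; the calibration is good to about 2 mm. A picture is of the moment at which its call begins.
- order.finish_job(): hands the job in, once; it reports no verdict.
The state is a dict: "clock": time; "qpos": joint angles; "qvel": joint speeds; "effort": joint torques, N m; "tcp_pos": TCP position; "tool_rot": TCP orientation; "ft_force": force on the tool from outside, world axes, zero at the start; "torque": the same for the moment, N m; "opening": finger opening in m.
Only numpy, scipy, OpenCV 4.12 (cv2) and the standard library are available. Lean on these libraries where they do the work, as an engineer would, in place of code of your own. Each camera call takes 0.05 s, during which the arm holds its last target. There are 200 camera calls.

## Task

Take the filter plate with the square window out of the rack and slide it down the lamp house's vertical guides until it sits fully home. Then stand the flat screwdriver in the guide bush over the slotted latch screw and let go of it, take it again from straight above, feel for the slot until the blade drops in, and turn the screw clockwise to its stop so that the tongue lies over the plate. Leave the screwdriver standing in the slot, turn the latch with the screwdriver only, and leave the plain plate and the other things on the bench where they are.

Things in the scene. Friction and masses are not known exactly. Their poses are not given: they have to be found in the camera images.
- plate_mid (a point): Centre (38.5 mm above the underside) of the loose filter plate with a square glass window, aluminium, upright in the rack: 64 mm wide (y), 4 thick (x), 55 high, plus a grip bar on top 36 wide, 10 thick, 22 high, whose middle is 27.5 mm above this point. About 70 g. Either face may look either way. Beside the bar 14 mm of top edge stay free each side for the latch tongue.
- blank_mid (a point): Centre of the plain plate: no window, otherwise the same sizes as the filter plate. It stands in the other slot of the rack, 75 mm away. Not to be moved.
- rack: White plastic rack, fixed, 150 x 90 mm (x, y), origin at the centre of its underside. Two slots along its y, at x = -37.5 and +37.5 mm, 5.6 mm wide; slot floor at 8 mm, walls up to 28 mm above the bench.
- lamphouse: Lamp house, fixed: base 155 x 170 x 10 mm. Origin on the bench midway between its card guides; x towards its white lamp box (from x = 51 to 113 mm, y = -55 to 55, top 72 mm above the bench), y from guide to guide. The bush stands on a bracket at x = 0, y = +66 mm. The slotted latch screw is upright under the bush.
- guide_floor (a point): Midway between the two guides on the floor where the plate's underside seats, 10 mm above the bench; axes as lamphouse: plate width along y, thickness along x. The guides are facing U-channels, slots 7 mm wide, 67 mm web to web, 8 mm deep each side. Straight part up to 45 mm above this point, then flared lips widen the mouth by about 5 mm each way up to 56 mm above it.
- bush_mouth (a point): Centre of the top of the upright aluminium guide bush, 122 mm above the bench; axes as lamphouse. Funnel about 28 mm wide, narrowing in 12 mm to a 14.4 mm bore. The flat top of the screw head is 38 mm below this point; its slot is 5.4 mm wide, 6 mm deep, open at both ends. A screwdriver put in the bore stands by itself, leaning up to about 0.12 rad.
- latch (a joint): Angle (rad) of the slotted latch screw: grows clockwise seen from above, 0 to a stop at 2.1; starts at 0 to 0.5. Stiff: 0.08 N m, stays where left. Its slot runs parallel to its steel tongue (44 mm long, 68 mm above the bench). In lamphouse axes the tongue points at angle (2.1 - pi/2 - value), counterclockwise from +x: at 2.1 along -y, 3 mm above the seated plate's top edge.
- driver_grip (a point): Middle of the handle of the loose flat screwdriver; z runs from blade to handle end. 142 mm overall, about 110 g: grey square handle 24 x 24 x 80 mm (40 each way from here), flats square to x and y; steel shaft 12 mm across. It starts in its rest, handle 30 degrees up, two flats facing sideways; the handle's outer 64 mm are free of the rest.
- driver_tip (a point): Middle of the end of the screwdriver's blade, 102 mm from driver_grip, same axes. The blade is 12 mm wide (along x), 2.6 mm thick (along y), and 7 mm long below the shaft.
- rest: Sloping aluminium rest of the screwdriver, fixed, base 125 x 56 mm, origin on the bench. The screwdriver lies above its x axis, handle towards +x and 30 degrees up, blade end at x = -60 mm, 22 mm up, against a stop; trough under the shaft, saddle (35 mm wide) under the first 15 mm of the handle.
- jar: Small glass jar, 40 mm across, 62 mm high; bystander. Origin at the underside.
- puck: Brass specimen puck 32 mm across, 19 mm high; bystander.
- loupe: Black loupe 38 mm across, 34 mm high; bystander.
- remote: Flat grey handset 45 x 120 x 16 mm; bystander.
- spanner: Spanner lying flat; bystander.
- dish: White dish 72 mm across, 16 mm high; bystander.

How it is judged:
By the outcome, as a careful person would: the job done as asked, in the order asked, and still so for the second after the job is handed in, with the robot touching nothing.
It also fails if it takes over 72 s, if anything falls off the work surface, if the arm or the gripper's body presses on something with over 40 N, if the wrist force passes 120 N, or if a joint passes its speed limit or range.

## Working session

There is one attempt and no reset: what is moved stays moved. The work goes in short steps, Python scripts to look and compute and a tool call to move; the robot and the scene stay as the last step left them, time stands still between calls to the robot, and variables do not carry over. Pictures are saved under pics/ and viewed, about 8 in all and at most 12, crops included, and the job is handed in when it is done.

Besides the shell and the picture viewer there is one more tool, called after "Request:" in YAML: its name, and indented under it one key for each argument. servo_tool: Moves the arm, as the interface text tells. Its arguments: {"type":"object","properties":{"motion":{"type":"array","items":{"type":"array","items":{"type":"number"}}},"fingers":{"type":"number"}},"required":["motion"]}

```bash
mkdir -p pics
cat > h.py <<'E'
import numpy as np, cv2
from bench import sensors, eyes, order
from scipy.spatial.transform import Rotation as R
def cloud(c):
    K=np.array([[c['fx'],0,c['cx']],[0,c['fy'],c['cy']],[0,0,1]])
    v,u=np.mgrid[0:480,0:640]
    p=cv2.undistortPoints(np.stack([u.ravel(),v.ravel()],1).astype(float).reshape(-1,1,2),K,np.array(c['D'])).reshape(480,640,2)
    z=c['range_z']; P=np.dstack([p[...,0]*z,p[...,1]*z,z])
    W=P@c['T'][:3,:3].T+c['T'][:3,3]
    W[z==0]=np.nan
    return W
def rot(): 
    s=sensors.sense(); q=s['tool_rot']; return np.array(s['tcp_pos']),R.from_quat([q[1],q[2],q[3],q[0]]).as_matrix()
E
python3 - <<'E'
from h import *
for n in ['side','top','wrist']:
    c=eyes.read_camera(n); np.savez(f'{n}0.npz',W=cloud(c),im=c['image'],T=c['T']); print(n,c['T'].round(3).tolist(),c['fx'])
    cv2.imwrite(f'pics/{n}0.png',c['image'][...,::-1])
print(sensors.sense()); print(rot()[1].round(3))
E
```

```text
side [[0.828, -0.332, 0.451, 0.089], [-0.56, -0.47, 0.682, -0.763], [-0.014, -0.818, -0.575, 0.741], [0.0, 0.0, 0.0, 1.0]] 567.4114609948881
top [[-0.101, -0.975, 0.2, 0.347], [-0.995, 0.1, -0.017, 0.011], [-0.003, -0.201, -0.98, 1.225], [0.0, 0.0, 0.0, 1.0]] 524.5041742606388
wrist [[0.448, 0.845, 0.291, 0.227], [0.894, -0.424, -0.146, 0.64], [0.0, 0.325, -0.946, 0.373], [0.0, 0.0, 0.0, 1.0]] 431.16108800803806
{'clock': 0.15, 'qpos': array([ 1.07018430e+00,  1.16379442e-01,  1.44209889e+00,  7.57799823e-06,
        1.58400331e+00, -3.77834426e-02]), 'qvel': array([-0.00104446, -0.00225051, -0.00192854,  0.00149491,  0.00365507,
       -0.00181243]), 'effort': array([ 9.46136897e-04, -7.32507920e+01, -6.32850122e+01,  9.36619017e-06,
        4.94155407e-03,  5.36572736e-05]), 'tcp_pos': array([0.30137805, 0.60399821, 0.40413726]), 'tool_rot': array([-1.21868330e-04,  2.29354273e-01,  9.73342910e-01, -4.27475149e-04]), 'ft_force': array([-0.73129797,  0.22865033, -0.03953506]), 'torque': array([ 0.018027  ,  0.00557256, -0.01991872]), 'opening': 0.0853211864080886}
[[-0.895  0.446 -0.   ]
 [ 0.446  0.895 -0.001]
 [ 0.    -0.001 -1.   ]]
```

View pics/top0.png

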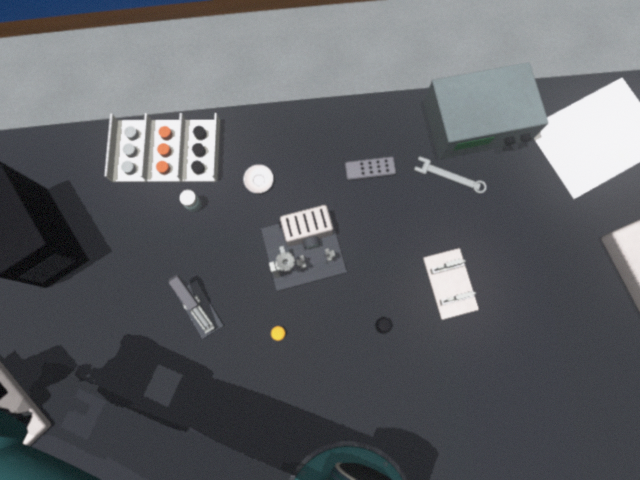

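View pics/side0.png

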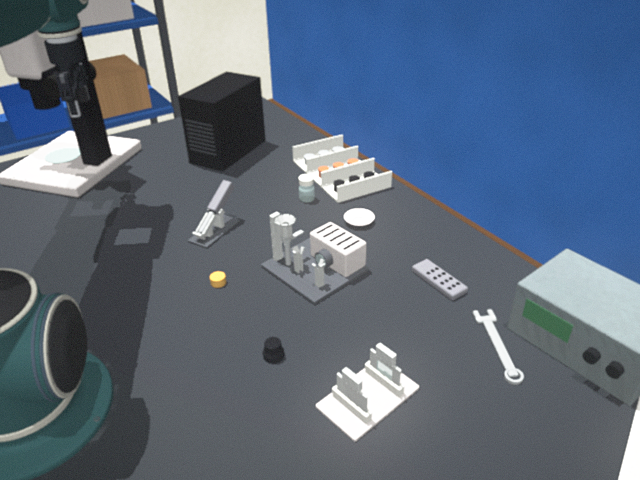

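The top view shows the rack at (450,284), the lamp house at (303,253) with its bush near (285,261), and the screwdriver in its rest at (193,305). In the side view the plate at (385,370) seems to have the window.

Run:
```python
from h import *
d=np.load('top0.npz'); W=d['W']; im=d['im'].astype(int)
def rect(mask,name):
    p=W[mask]; p=p[~np.isnan(p[:,0])]
    r=cv2.minAreaRect(p[:,:2].astype(np.float32)); print(name,len(p),np.round(r[0],4),np.round(r[1],4),round(r[2],1),'z',np.percentile(p[:,2],[2,50,98]).round(3))
def box(u0,u1,v0,v1):
    m=np.zeros((480,640),bool); m[v0:v1,u0:u1]=1; return m
Z=W[...,2]
print('bench z',np.nanmedian(Z[200:230,520:600]))
b=box(415,490,240,325)
rect(b&(im.min(2)>150)&(Z<.04),'rack'); rect(b&(Z>.05),'plates')
rect(b&(Z>.05)&(np.arange(480)[:,None]<282),'plateA');rect(b&(Z>.05)&(np.arange(480)[:,None]>=282),'plateB')
b=box(255,352,200,295)
rect(b&(Z>.006),'lh all'); rect(b&(Z>.006)&(Z<.016),'lh base');rect(b&(Z>.064)&(Z<.08)&(im[...,0]>150),'box');rect(b&(Z>.1),'bush')
b=box(160,230,270,345)
rect(b&(Z>.006),'rest all');rect(b&(Z>.05),'handle')
for n,bb in dict(jar=(175,205,185,215),puck=(265,290,322,345),loupe=(372,396,314,336),dish=(240,276,162,196)).items(): rect(box(*bb)&(Z>.008),n)
# crops
s=np.load('side0.npz')['im']
A=cv2.resize(s[330:440,310:425],None,fx=4,fy=4); B=cv2.resize(s[200:305,250:380],None,fx=3,fy=3);C=cv2.resize(d['im'][205:295,255:350],None,fx=3,fy=3)
can=np.zeros((600,800,3),np.uint8)
can[:440,:400]=A[:440,:400]; can[:315,400:790]=B; can[320:590,400:685]=C
cv2.imwrite('pics/crop1.png',can[...,::-1])
```

```text
bench z 2.4116380737737586e-05
rack 2233 [ 0.4706 -0.2909] [0.1513 0.0943] 8.5 z [0.003 0.009 0.03 ]
plates 237 [ 0.4714 -0.2892] [0.0856 0.0642] 9.0 z [0.054 0.084 0.088]
plateA 123 [ 0.5085 -0.2833] [0.0104 0.0642] 9.0 z [0.054 0.083 0.088]
plateB 114 [ 0.4341 -0.2948] [0.01   0.0635] 8.5 z [0.054 0.084 0.088]
lh all 4926 [0.5915 0.0472] [0.2307 0.2216] 82.3 z [0.007 0.014 0.121]
lh base 2710 [0.5915 0.0472] [0.2307 0.2216] 82.3 z [0.006 0.01  0.015]
box 1113 [0.601  0.0343] [0.1248 0.1255] 9.0 z [0.067 0.072 0.077]
bush 312 [0.5439 0.0888] [0.0522 0.0401] 89.3 z [0.107 0.119 0.126]
rest all 1241 [0.4772 0.3158] [0.1555 0.1655] 82.9 z [0.006 0.041 0.102]
handle 532 [0.4975 0.3129] [0.0934 0.0362] 31.3 z [0.051 0.081 0.103]
jar 328 [0.7215 0.2976] [0.038  0.0383] 74.3 z [0.013 0.06  0.066]
puck 158 [0.3974 0.1196] [0.0314 0.0293] 84.3 z [0.012 0.019 0.024]
loupe 212 [ 0.3911 -0.1221] [0.0349 0.0342] 84.6 z [0.011 0.033 0.038]
dish 443 [0.7766 0.138 ] [0.0876 0.0705] 7.7 z [0.008 0.013 0.02 ]
```

View pics/crop1.png

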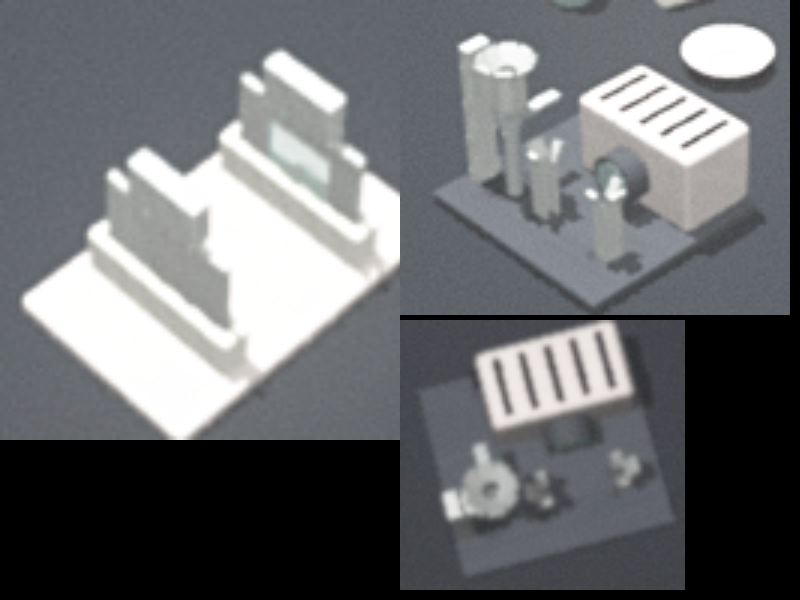

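The plate at upper right of the side crop (window visible about (300,160)) is the filter plate: plateA at (0.5085,-0.2833). The lower right crop shows the bush around (490,490) with the tongue pointing up the image, towards +x. Next I take closer wrist views.

Request:
servo_tool:
  motion:
    - [0,0,0,0,0,7.79]
    - [0,0,0,0,0,7.79]
    - [0,0,0,0,0,7.79]
    - [0,0,0,0,0,7.79]
    - [0,0,0,0,0,7.79]
    - [0,0,0,0,0,7.79]
    - [0,0,0,0,0,7.79]
    - [-0.041,0.0195,0,0,0,0]
    - [-0.041,0.0195,0,0,0,0]
    - [-0.041,0.0195,0,0,0,0]
    - [-0.041,0.0195,0,0,0,0]
    - [-0.041,0.0195,0,0,0,0]
    - [-0.041,0.0195,0,0,0,0]
    - [-0.041,0.0195,0,0,0,0]
    - [0,0,0,0,0,0]
    - [0,0,0,0,0,0]

```text
clock: 1.75
tcp_pos: [0.4813, 0.3411, 0.4046]
tool_rot: [-0.0, 0.65, 0.76, -0.0]
ft_force: [-0.5, 0.6, 0.6]
opening: 0.0852
```

Run:
```python
from h import *
c=eyes.read_camera('wrist'); np.savez('w1.npz',W=cloud(c),im=c['image'],T=c['T']); print(rot())
cv2.imwrite('pics/w1.png',c['image'][...,::-1])
```

```text
(array([0.48080243, 0.3418591 , 0.40455067]), array([[-1.55099197e-01,  9.87898840e-01, -3.48512404e-04],
       [ 9.87898892e-01,  1.55099234e-01,  8.01324848e-05],
       [ 1.33216796e-04, -3.31866534e-04, -9.99999936e-01]]))
```

Request:
servo_tool:
  motion:
    - [-0.047,0.016,0,0,0,0]
    - [-0.047,0.016,0,0,0,0]
    - [-0.047,0.016,0,0,0,0]
    - [-0.047,0.016,0,0,0,0]
    - [-0.047,0.016,0,0,0,0]
    - [0,0,0,0,0,0]
    - [0,0,0,0,0,0]

```text
clock: 2.5
tcp_pos: [0.5966, 0.1224, 0.4043]
tool_rot: [-0.0, 0.65, 0.76, -0.0]
ft_force: [-0.4, 0.5, 0.5]
opening: 0.0852
```

Run:
```python
from h import *
c=eyes.read_camera('wrist'); np.savez('w2.npz',W=cloud(c),im=c['image'],T=c['T']); print(rot())
a=np.load('w1.npz')['im']
im=np.hstack([a,c['image']]); cv2.imwrite('pics/w12.png',np.vstack([cv2.resize(im[...,::-1],(800,300))]))
cv2.imwrite('pics/w2.png',c['image'][...,::-1])
```

```text
(array([0.59628537, 0.12318908, 0.40446452]), array([[-1.56440972e-01,  9.87687160e-01, -5.44842863e-04],
       [ 9.87687232e-01,  1.56441155e-01,  3.10826808e-04],
       [ 3.92235494e-04, -4.89508291e-04, -9.99999803e-01]]))
```

View pics/w2.png

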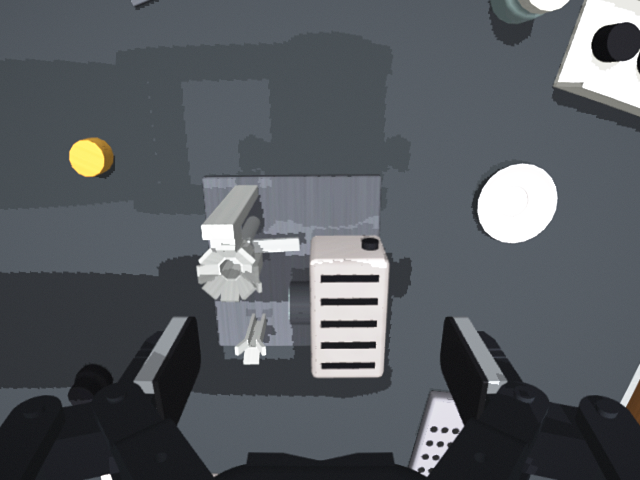

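View pics/w1.png

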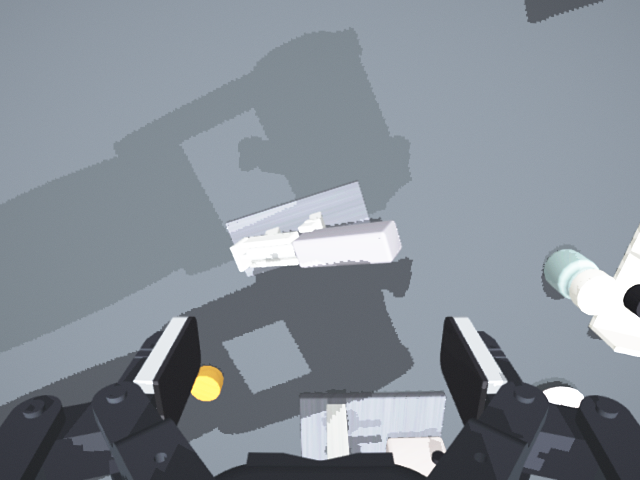

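In w2: bush mouth at (231,269), tongue (275,245) pointing to the box, which spans (312-385, 237-377); one guide at (252,345). In w1 the screwdriver runs from the blade (240,250) to the handle end (395,242).

Run:
```python
from h import *
d=np.load('w2.npz'); W=d['W']; im=d['im'].astype(int); Z=W[...,2]
def rect(m,n):
    p=W[m]; r=cv2.minAreaRect(p[:,:2].astype(np.float32)); print(n,len(p),np.round(r[0],4),np.round(r[1],4),round(r[2],2),'med',np.median(p,0).round(4),p.mean(0).round(4)); return p
def box(u0,u1,v0,v1):
    m=np.zeros((480,640),bool); m[v0:v1,u0:u1]=1; return m
m=(box(300,395,230,385)&(abs(Z-.072)<.004)).astype(np.uint8)
m=cv2.morphologyEx(m,cv2.MORPH_CLOSE,np.ones((3,3))); rect((m>0)&(abs(Z-.072)<.006),'box')
rect(box(195,265,245,302)&(Z>.116),'bush'); 
rect(box(200,260,180,250)&(Z>.116),'post');
m=box(245,305,236,254)&(abs(Z-.068)<.006); rect(m,'tongue')
rect(box(195,390,170,350)&(abs(Z-.01)<.004),'base')
rect(box(235,275,310,365)&(abs(Z-.066)<.005),'guide-')
g=im[255:285,215:250].sum(2); print(g[::3,::3])
for v in range(256,284,4): print((Z[v,212:254:4]*1000).round(0))
d=np.load('w1.npz'); W=d['W']; im=d['im'].astype(int); Z=W[...,2]
m=box(295,405,215,270)&(Z>.045)&(im.min(2)>150); p=rect(m,'handle')
# top face: fit plane line
c=p.mean(0); u,s,vt=np.linalg.svd(p-c,full_matrices=False); print(s,vt.round(3))
rect(box(225,370,175,275)&(Z<.012)&(Z>.004),'restbase')
```

```text
box 8842 [0.6338 0.03  ] [0.0619 0.1085] 9.28 med [0.633  0.0361 0.0719] [0.6331 0.0345 0.0718]
bush 1765 [0.5428 0.0812] [0.0402 0.0397] 52.28 med [0.5416 0.0792 0.1202] [0.5422 0.0805 0.1199]
post 681 [0.5368 0.1058] [0.025  0.0183] 10.21 med [0.5356 0.1093 0.1217] [0.5353 0.1086 0.1213]
tongue 599 [0.566  0.0869] [0.0402 0.0126] 6.35 med [0.5687 0.0878 0.0728] [0.5686 0.0876 0.0726]
base 14221 [0.5838 0.0438] [0.1551 0.17  ] 9.09 med [0.5771 0.0883 0.0099] [0.5779 0.0657 0.0099]
guide- 273 [ 0.5588 -0.0179] [0.0259 0.0188] 9.42 med [ 0.5592 -0.0181  0.0648] [ 0.5584 -0.0175  0.0644]
[[631 627 605 590 600 593 596 638 638 676 748 742]
 [626 627 625 765 702 737 746 676 645 649 675 742]
 [630 631 743 343 395 457 743 750 685 636 642 657]
 [659 756 348 342 435 441 457 520 582 726 672 667]
 [692 740 305 441 444 435 501 507 496 736 697 705]
 [699 723 338 371 379 360 383 393 439 748 662 707]
 [688 710 456 366 364 389 384 385 385 493 451 447]
 [514 569 590 472 359 384 391 388 645 513 471 454]
 [580 572 587 568 605 587 582 668 576 583 558 471]
 [573 587 573 570 595 590 580 582 581 587 573 580]]
[121. 117. 116. 117. 114. 115. 116. 119. 122. 121.  97.]
[118. 115. 113.  98.  88.  84. 113. 115. 119. 122. 121.]
[116. 113. 110.  98.  93.  87.  87. 111. 114. 120. 117.]
[115. 113. 111. 102.  98.  94.  93.  94. 114. 117. 120.]
[116. 113. 111. 107. 102. 100. 101. 104. 114. 117. 119.]
[116. 112. 113. 111. 109. 108. 106. 112. 113. 118. 121.]
[117. 115. 114. 113. 112. 112. 113. 115. 116. 117. 120.]
handle 4138 [0.5002 0.3159] [0.0835 0.03  ] 27.23 med [0.5038 0.3186 0.0843] [0.5032 0.318  0.0824]
[1.59329051 0.56795302 0.32548592] [[ 0.791  0.349  0.502]
 [ 0.041 -0.849  0.526]
 [ 0.61  -0.396 -0.686]]
restbase 4139 [0.4698 0.2969] [0.1247 0.0565] 27.23 med [0.4706 0.3132 0.006 ] [0.4702 0.3106 0.006 ]
```

Request:
servo_tool:
  motion:
    - [-0.0426,-0.0172,0,0,0,0]
    - [-0.0426,-0.0172,0,0,0,0]
    - [-0.0426,-0.0172,0,0,0,0]
    - [-0.0426,-0.0172,0,0,0,0]
    - [-0.0426,-0.0172,0,0,0,0]
    - [-0.0426,-0.0172,0,0,0,0]
    - [-0.0426,-0.0172,0,0,0,0]
    - [-0.0426,-0.0172,0,0,0,0]
    - [0,0,0,0,0,0]
    - [0,0,0,0,0,0]
  fingers: 0.045

```text
clock: 3.55
tcp_pos: [0.5138, -0.2352, 0.4047]
tool_rot: [-0.0, 0.65, 0.76, 0.0]
ft_force: [0.4, 1.1, -0.7]
opening: 0.0451
```

Run:
```python
from h import *
c=eyes.read_camera('wrist'); W=cloud(c); np.savez('w3.npz',W=W,im=c['image'],T=c['T']); t,Rm=rot(); print(t,Rm.round(4).tolist())
cv2.imwrite('pics/w3.png',c['image'][...,::-1])
Z=W[...,2]
def rect(m,n):
    p=W[m]; r=cv2.minAreaRect(p[:,:2].astype(np.float32)); print(n,len(p),np.round(r[0],4),np.round(r[1],4),round(r[2],2),p.mean(0).round(4))
near=(np.hypot(W[...,0]-.5085,W[...,1]+.2833)<.045)
rect(near&(abs(Z-.085)<.004),'bar'); rect(near&(abs(Z-.063)<.004),'edge')
near=(np.hypot(W[...,0]-.4341,W[...,1]+.2948)<.045)
rect(near&(abs(Z-.085)<.004),'barB')
near=(np.hypot(W[...,0]-.47,W[...,1]+.29)<.1)
rect(near&(Z>.003)&(Z<.03),'rack')
```

```text
[ 0.51402501 -0.23459607  0.40475422] [[-0.157, 0.9876, 0.0002], [0.9876, 0.157, 0.0003], [0.0003, 0.0003, -1.0]]
bar 592 [ 0.508  -0.2865] [0.0096 0.0366] 9.72 [ 0.5081 -0.2854  0.0849]
edge 138 [ 0.5094 -0.2863] [0.0084 0.0643] 11.43 [ 0.5055 -0.2691  0.0632]
barB 631 [ 0.4341 -0.2973] [0.0105 0.0356] 9.41 [ 0.4344 -0.2962  0.0845]
rack 13174 [ 0.471  -0.2923] [0.1498 0.0909] 8.67 [ 0.4751 -0.2854  0.0101]
```

View pics/w3.png

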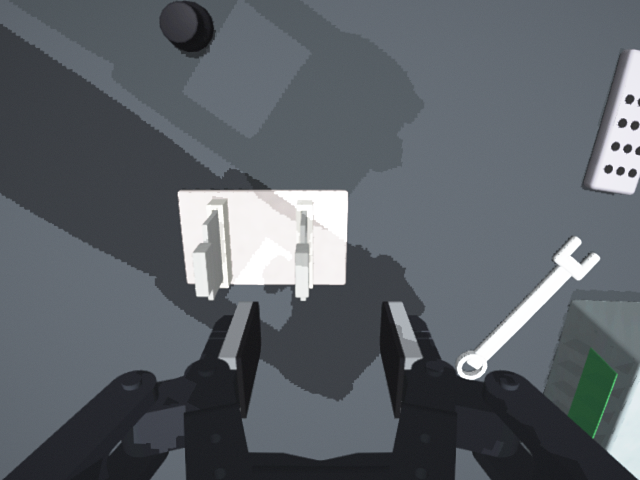

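w3 shows the filter plate's bar at (302,272), the plain plate at (205,265), and window light on the rack at (265,260). The plate centre of about (0.508,-0.286) agrees with the rack geometry.

Request:
servo_tool:
  motion:
    - [-0.025,-0.007,0,0,0,0]
    - [-0.025,-0.007,0,0,0,0]
    - [0,0,0.04,0,0,0]
    - [0,0,0.04,0,0,0]
    - [0,0,0.04,0,0,0]
    - [0,0,0.03,0,0,0]
    - [0,0,0.015,0,0,0]
    - [0,0,0.0085,0,0,0]
    - [0,0,0,0,0,0]
    - [0,0,0,0,0,0]

```text
clock: 4.6
tcp_pos: [0.5081, -0.2874, 0.2328]
tool_rot: [0.001, 0.65, 0.76, 0.0]
ft_force: [0.6, -0.8, 0.9]
opening: 0.045
```

Request:
servo_tool:
  motion:
    - [0,0,0,0,0,0]
    - [0,0,0,0,0,0]
    - [0,0,0,0,0,0]
    - [0,0,0,0,0,0]
    - [0,0,0,0,0,0]
    - [0,0,0,0,0,0]
    - [0,0,0,0,0,0]
    - [0,0,0,0,0,0]
  fingers: 0.0

```text
clock: 5.4
tcp_pos: [0.5077, -0.2877, 0.2322]
tool_rot: [0.001, 0.65, 0.76, 0.0]
ft_force: [-0.2, 0.7, 6.5]
opening: 0.0083
```

Request:
servo_tool:
  motion:
    - [0,0,-0.005,0,0,0]
    - [0,0,-0.01,0,0,0]
    - [0,0,-0.02,0,0,0]
    - [0,0,-0.03,0,0,0]
    - [0,0,-0.03,0,0,0]
    - [0,0,-0.025,0,0,0]
    - [0,0,0,0,0,0]
    - [0,0,0,0,0,0]

```text
clock: 6.2
tcp_pos: [0.5074, -0.2876, 0.3519]
tool_rot: [0.001, 0.65, 0.76, 0.0]
ft_force: [-0.4, -0.1, -1.1]
opening: 0.0089
```

Run:
```python
from h import *
t,Rm=rot(); print(t,Rm.round(4).tolist(),sensors.sense()['ft_force'],sensors.sense()['opening'])
c=eyes.read_camera('wrist'); s=eyes.read_camera('side'); W=cloud(c); np.savez('w4.npz',W=W,im=c['image']); np.savez('s4.npz',W=cloud(s),im=s['image'])
cv2.imwrite('pics/w4.png',np.hstack([cv2.resize(c['image'],(400,300)),cv2.resize(s['image'][220:430,280:560],(400,300))])[...,::-1])
# targets
o=np.array([.5531,.0168]); dd=np.r_[o-t[:2],0]; print('tool delta',(Rm.T@dd).round(4))
```

```text
[ 0.50742577 -0.2875815   0.35191658] [[-0.1555, 0.9878, 0.0008], [0.9878, 0.1555, -0.0006], [-0.0007, 0.0007, -1.0]] [-0.35475137 -0.13779187 -1.14490539] 0.008871349924162386
tool delta [ 2.936e-01  9.250e-02 -1.000e-04]
```

View pics/w4.png

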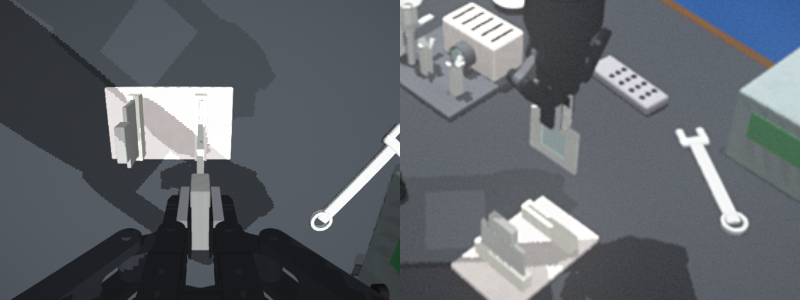

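The filter plate with its window hangs in the gripper ((555,140) at right); the plain plate still stands in the rack. I measure how it sits in the hand.

Run:
```python
from h import *
d=np.load('w4.npz');W=d['W'];im=d['im'].astype(int);t,Rm=rot()
P=(W-t)@Rm  # tool frame
m=np.zeros((480,640),bool); m[260:420,295:350]=1
m&=(im.min(2)>110)&(np.abs(P[...,1])<.012)&(P[...,2]>.13)&(P[...,2]<.30)
p=P[m]; print(len(p)); h,e=np.histogram(p[:,2],20); print(h,e.round(3))
for a,b in ((.13,.155),(.155,.19)):
    q=p[(p[:,2]>a)&(p[:,2]<b)]
    if len(q)>5:print(a,len(q),q.min(0).round(4),q.max(0).round(4),np.median(q,0).round(4))
d=np.load('s4.npz');W=d['W']; P=(W-t)@Rm
m=(np.abs(P[...,1])<.01)&(P[...,2]>.14)&(P[...,2]<.24)&(abs(P[...,0])<.05); p=P[m]; 
for a in np.arange(.14,.24,.01):
    q=p[(p[:,2]>a)&(p[:,2]<a+.01)]; 
    if len(q)>3: print('side',a.round(2),len(q),np.percentile(q[:,0],[2,98]).round(4),np.median(q[:,1]).round(4),q[:,2].max().round(4))
```

```text
4466
[ 108   41   35   37   35   65 1715 1039  122  124  120  121   97  111
  106  102   97  105  129  157] [0.133 0.135 0.137 0.139 0.141 0.142 0.144 0.146 0.148 0.15  0.151 0.153
 0.155 0.157 0.158 0.16  0.162 0.164 0.166 0.167 0.169]
0.13 3572 [-0.0173 -0.0078  0.1335] [0.0194 0.0101 0.155 ] [0.0081 0.0008 0.1458]
0.155 894 [ 0.0086 -0.0084  0.155 ] [0.0251 0.011  0.1691] [0.0183 0.0009 0.1627]
side 0.14 81 [-0.0176 -0.005 ] 0.0016 0.1497
side 0.15 50 [-0.0179 -0.0111] -0.0039 0.1599
side 0.16 82 [-0.03    0.0307] -0.0016 0.1699
side 0.17 111 [-0.0316  0.0316] -0.0011 0.1799
side 0.18 132 [-0.0314  0.0313] -0.0006 0.19
side 0.19 171 [-0.0314  0.0325] -0.0004 0.2
side 0.2 170 [-0.0312  0.0324] -0.0003 0.21
side 0.21 169 [-0.0319  0.0314] -0.0006 0.22
side 0.22 74 [-0.0311  0.0306] -0.0003 0.2262
```

Request:
servo_tool:
  motion:
    - [0.042,0.0132,0,0,0,0]
    - [0.042,0.0132,0,0,0,0]
    - [0.042,0.0132,0,0,0,0]
    - [0.042,0.0132,0,0,0,0]
    - [0.042,0.0132,0,0,0,0]
    - [0.042,0.0132,0,0,0,0]
    - [0.041,0.0133,0,0,0,0]
    - [0,0,0,0,0,0]
    - [0,0,0,0,0,0]
    - [0,0,0,0,0,0]

```text
clock: 7.3
tcp_pos: [0.5532, 0.0156, 0.3506]
tool_rot: [-0.0, 0.65, 0.76, -0.0]
ft_force: [0.1, 0.4, -0.5]
opening: 0.0087
```

Run:
```python
from h import *
t,Rm=rot(); s=sensors.sense(); print(t,Rm.round(4).tolist(),s['ft_force'],s['torque'])
y=np.array([-.159,.9873]);x=np.array([.9873,.159]);o=np.array([.5531,.0168]); print('lh xy',x@(t[:2]-o),y@(t[:2]-o))
c=eyes.read_camera('wrist');cv2.imwrite('pics/w5.png',c['image'][...,::-1]); W=cloud(c); P=(W-np.r_[o,0]); L=np.dstack([P[...,:2]@x,P[...,:2]@y,P[...,2]])
for nm,lo,hi in (('g+',.025,.06),('g-',-.06,-.025)):
  for z0,z1 in((.02,.05),(.055,.062),(.062,.07)):
    m=(abs(L[...,0])<.03)&(L[...,1]>lo)&(L[...,1]<hi)&(L[...,2]>z0)&(L[...,2]<z1); q=L[m]
    if len(q)>5: print(nm,z0,len(q),np.percentile(q,[2,50,98],axis=0).round(4).tolist())
```

```text
[0.55322255 0.0155893  0.35057947] [[-0.1552, 0.9879, -0.001], [0.9879, 0.1552, -0.0002], [-0.0001, -0.001, -1.0]] [ 0.1419708   0.36116032 -0.54422318] [-0.02497011  0.00048465  0.02379262]
lh xy -7.150894027910659e-05 -0.0012148086031450976
g+ 0.055 183 [[-0.0079, 0.0252, 0.0552], [0.0007, 0.0295, 0.0584], [0.0085, 0.0329, 0.0619]]
g+ 0.062 231 [[-0.012, 0.0251, 0.0623], [0.0079, 0.0291, 0.0655], [0.0126, 0.0325, 0.0676]]
g- 0.02 99 [[-0.0065, -0.0271, 0.0207], [0.004, -0.0266, 0.0367], [0.0062, -0.026, 0.0497]]
g- 0.055 227 [[-0.0087, -0.0383, 0.0554], [0.0042, -0.0313, 0.0589], [0.0085, -0.0261, 0.0618]]
g- 0.062 218 [[-0.0125, -0.0343, 0.0622], [0.0062, -0.03, 0.0653], [0.0126, -0.0263, 0.0676]]
```

View pics/w5.png

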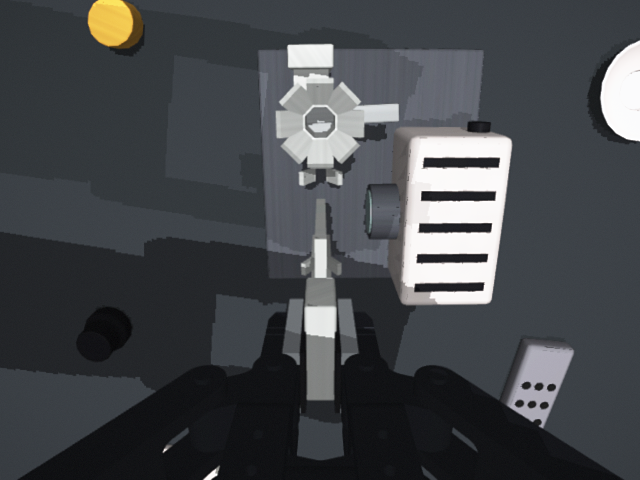

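w5: guides at (320,180) and (320,262) line up with the plate edge between them, bush mouth at (320,122), slot visible inside it. Going down.

Request:
servo_tool:
  motion:
    - [0,0,0.02,0,0,0]
    - [0,0,0.025,0,0,0]
    - [0,0,0.01,0,0,0]
    - [0,0,0.005,0,0,0]
    - [0,0,0.005,0,0,0]
    - [0,0,0.005,0,0,0]
    - [0,0,0.005,0,0,0]
    - [0,0,0,0,0,0]

```text
clock: 8.15
tcp_pos: [0.5533, 0.0163, 0.2758]
tool_rot: [-0.0, 0.65, 0.76, -0.0]
ft_force: [-0.6, 0.4, -0.7]
opening: 0.0093
```

Request:
servo_tool:
  motion:
    - [0,0,0.007,0,0,0]
    - [0,0,0.007,0,0,0]
    - [0,0,0.007,0,0,0]
    - [0,0,0.007,0,0,0]
    - [0,0,0.006,0,0,0]
    - [0,0,0.003,0,0,0]
    - [0,0,0.002,0,0,0]
    - [0,0,0,0,0,0]

```text
clock: 8.95
tcp_pos: [0.5533, 0.0163, 0.2371]
tool_rot: [-0.0, 0.65, 0.76, -0.0]
ft_force: [-0.3, -0.5, -2.3]
opening: 0.009
```

Request:
servo_tool:
  motion:
    - [0,0,0.001,0,0,0]
    - [0,0,0.001,0,0,0]
    - [0,0,0.001,0,0,0]
    - [0,0,0.001,0,0,0]
    - [0,0,0,0,0,0]

```text
clock: 9.45
tcp_pos: [0.5535, 0.0163, 0.2342]
tool_rot: [0.0, 0.65, 0.76, 0.0]
ft_force: [-3.5, 0.8, 8.1]
opening: 0.0082
```

Request:
servo_tool:
  motion:
    - [0,0,0.001,0,0,0]
    - [0,0,0,0,0,0]
    - [0,0,0,0,0,0]

```text
clock: 9.75
tcp_pos: [0.5536, 0.0163, 0.2342]
tool_rot: [0.001, 0.65, 0.76, 0.001]
ft_force: [-6.2, 0.8, 18.6]
opening: 0.0088
```

It is on the floor: hard contact at the expected height. Release and rise.

Request:
servo_tool:
  motion:
    - [0,0,-0.001,0,0,0]
    - [0,0,0,0,0,0]
    - [0,0,0,0,0,0]
    - [0,0,0,0,0,0]
    - [0,0,-0.005,0,0,0]
    - [0,0,-0.02,0,0,0]
    - [0,0,-0.04,0,0,0]
    - [0,0,-0.05,0,0,0]
    - [0,0,-0.05,0,0,0]
    - [0,0,0,0,0,0]
    - [0,0,0,0,0,0]
  fingers: 0.03

```text
clock: 10.85
tcp_pos: [0.5532, 0.0162, 0.3997]
tool_rot: [0.001, 0.65, 0.76, 0.001]
ft_force: [0.7, -0.1, -0.9]
opening: 0.0296
```

Run:
```python
from h import *
t,Rm=rot(); s=sensors.sense(); print(t,s['ft_force'])
y=np.array([-.159,.9873]);x=np.array([.9873,.159]);o=np.array([.5531,.0168])
c=eyes.read_camera('wrist');cv2.imwrite('pics/w6.png',c['image'][...,::-1]); W=cloud(c); np.savez('w6.npz',W=W,im=c['image']);P=(W-np.r_[o,0]); L=np.dstack([P[...,:2]@x,P[...,:2]@y,P[...,2]])
m=(abs(L[...,0])<.012)&(abs(L[...,1])<.025)&(L[...,2]>.076)&(L[...,2]<.11);q=L[m];print('bar',len(q),np.percentile(q,[2,50,98],axis=0).round(4).tolist())
m=(abs(L[...,0])<.006)&(abs(L[...,1])<.032)&(L[...,2]>.055)&(L[...,2]<.0755);q=L[m];print('edge',len(q),np.percentile(q,[2,50,98],axis=0).round(4).tolist())
m=(L[...,1]>.045)&(L[...,1]<.085)&(abs(L[...,0])<.022)&(L[...,2]>.117)&(L[...,2]<.13);q=L[m];r=cv2.minAreaRect(q[:,:2].astype(np.float32));print('bush',len(q),r,np.median(q,0))
m=(abs(L[...,1]-.066)<.009)&(L[...,0]>.02)&(L[...,0]<.06)&(abs(L[...,2]-.07)<.006);q=L[m];print('tongue',len(q),cv2.fitLine(q[:,:2].astype(np.float32),cv2.DIST_L2,0,.01,.01).ravel(),cv2.minAreaRect(q[:,:2].astype(np.float32)))
m=(np.hypot(L[...,0],L[...,1]-.066)<.007)&(L[...,2]<.09); v,u=np.where(m); print('screw',len(u),u.min(),u.max(),v.min(),v.max(),np.percentile(L[m][:,2],[5,50,95]))
cc=cv2.resize(c['image'][20:300,180:440],None,fx=2,fy=2);cv2.imwrite('pics/w6c.png',cc[...,::-1])
```

```text
[0.55323847 0.01624909 0.3997291 ] [ 0.70690578 -0.08849049 -0.94757535]
bar 752 [[-0.0031, -0.0163, 0.0789], [0.0014, 0.0023, 0.0869], [0.0058, 0.0184, 0.0884]]
edge 287 [[-0.0059, -0.0316, 0.0553], [0.0012, 0.0217, 0.0647], [0.0056, 0.0317, 0.0733]]
bush 2286 ((0.0001999102532863617, 0.0650101825594902), (0.03920767083764076, 0.03954498842358589), 89.52091217041016) [7.97445229e-05 6.57483160e-02 1.20582531e-01]
tongue 494 [ 0.99994206 -0.01076622  0.03319828  0.0670241 ] ((0.031943973153829575, 0.06658583134412766), (0.023409299552440643, 0.01031578704714775), 3.347127914428711)
screw 327 307 328 104 122 [0.07705724 0.08268142 0.08515254]
```

View pics/w6c.png

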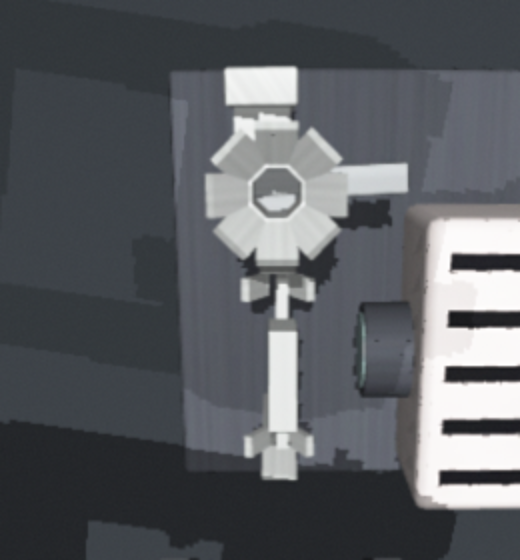

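Plate seated: bar top measures 87 mm (77 + 10), and the tongue is nearly along lamp-house +x, so the latch is at about 0.5. Now the screwdriver.

Request:
servo_tool:
  motion:
    - [0,0,0,0,0,7.98]
    - [0,0,0,0,0,7.98]
    - [0,0,0,0,0,7.98]
    - [0,0,0,0,0,7.98]
    - [0,0,0,0,0,7.98]
    - [0,0,0,0,0,7.98]
    - [0,0,0,0,0,7.98]
    - [0,0,0,0,0,7.98]
    - [0,0,0,0,0,7.98]
    - [0.0138,-0.048,0,0,0,0]
    - [0.0138,-0.048,0,0,0,0]
    - [0.0138,-0.048,0,0,0,0]
    - [0.0138,-0.048,0.01,0,0,0]
    - [0.0138,-0.048,0.015,0,0,0]
    - [0.0138,-0.048,0.015,0,0,0]
    - [0,0,0,0,0,0]
    - [0,0,0,0,0,0]
  fingers: 0.06

```text
clock: 12.6
tcp_pos: [0.4961, 0.3062, 0.3577]
tool_rot: [0.001, 0.972, 0.236, -0.002]
ft_force: [0.1, 0.2, 0.2]
opening: 0.0602
```

Run:
```python
from h import *
t,Rm=rot(); print(t,Rm.round(4).tolist(),sensors.sense()['qpos'].round(3))
c=eyes.read_camera('wrist'); W=cloud(c); np.savez('w7.npz',W=W,im=c['image'])
cv2.imwrite('pics/w7.png',c['image'][...,::-1])
o=np.array([.4698,.2969]); h=np.array([.889,.4577]); l=np.array([-.4577,.889])
P=W[...,:2]-o; X=P@h; Y=P@l; Z=W[...,2]; im=c['image'].astype(int)
m=(X>0)&(X<.09)&(abs(Y)<.03)&(Z>.05)
for a in np.arange(.0,.085,.008):
    q=m&(X>a)&(X<a+.008)&(Z>np.nanmax(np.where(m&(X>a)&(X<a+.008),Z,0))-.008)
    print(a.round(3),q.sum(),np.percentile(Y[q],[2,50,98]).round(4),np.percentile(Z[q],[5,50,95]).round(4))
print('blade')
for a in np.arange(-.066,0,.006):
    q=(X>a)&(X<a+.006)&(abs(Y)<.015)&(Z>.012)
    if q.sum()>3: print(a.round(3),q.sum(),np.percentile(Y[q],[2,50,98]).round(4),np.percentile(Z[q],[5,50,95]).round(4))
```

```text
[0.49614851 0.3061894  0.35765903] [[0.889, 0.4579, -0.0028], [0.4579, -0.889, -0.0017], [-0.0033, 0.0003, -1.0]] [ 0.509 -0.067  1.704 -0.     1.508  1.604]
0.0 303 [-0.0112 -0.0002  0.0111] [0.0646 0.0669 0.0691]
0.008 2 [0.0254 0.0255 0.0256] [0.2143 0.2161 0.2179]
0.016 140 [0.0249 0.0252 0.0261] [0.2199 0.2234 0.2268]
0.024 269 [0.025  0.0256 0.0271] [0.2233 0.2267 0.2285]
0.032 3593 [-0.0203 -0.0049  0.0105] [0.2582 0.2618 0.2646]
0.04 3529 [-0.0296  0.0128  0.024 ] [0.2635 0.2669 0.2698]
0.048 492 [-0.0117 -0.0007  0.0103] [0.0922 0.0947 0.0969]
0.056 541 [-0.0118 -0.0005  0.0104] [0.0969 0.0992 0.1016]
0.064 680 [-0.0118 -0.0006  0.01  ] [0.0964 0.1007 0.1027]
0.072 390 [-0.0114 -0.0005  0.01  ] [0.0881 0.0914 0.095 ]Traceback (most recent call last):
  File "<stdin>", line 10, in <module>
    return _quantile_unchecked(
        a, q, axis, out, overwrite_input, method, keepdims, weights)
    return _ureduce(a,
                    func=_quantile_ureduce_func,
    ...<5 lines>...
                    overwrite_input=overwrite_input,
                    method=method)
    r = func(a, **kwargs)
    result = _quantile(arr,
                       quantiles=q,
    ...<2 lines>...
                       out=out,
                       weights=wgt)
    slices_having_nans = np.isnan(arr[-1, ...])
                                  ~~~^^^^^^^^^
IndexError: index -1 is out of bounds for axis 0 with size 0
```

View pics/w7.png

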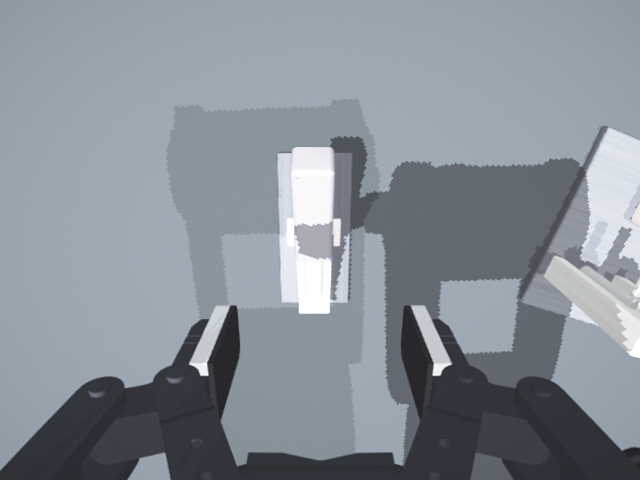

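Handle runs from (313,150) to (313,310) in w7, centred laterally. Its profile puts driver_grip about 10 mm further along the rest than the base centre suggests. I read the blade's orientation from the depth data instead of another picture.

Run:
```python
from h import *
o=np.array([.4698,.2969]); h=np.array([.889,.4577]); l=np.array([-.4577,.889])
for f in ('w1','w7','side0'):
    d=np.load(f+'.npz'); W=d['W']; g=d['im'].astype(int).sum(2)//3
    P=W[...,:2]-o; X=P@h; Y=P@l; Z=W[...,2]
    print(f)
    for a in np.arange(-.060,-.020,.003):
        row=[]
        for b in np.arange(-.012,.0121,.003):
            q=(X>a)&(X<=a+.003)&(abs(Y-b)<.0015)&(Z>.003)&(Z<.2)
            row.append(f"{1000*Z[q].max():3.0f}/{g[q].mean():3.0f}" if q.sum() else '   .   ')
        print(f"{a*1000:4.0f}",' '.join(row))
```

```text
w1
 -60    .     30/255  30/255  30/255  29/255  30/255  29/252  29/222  28/210
 -57  31/250  31/255  31/255  31/255  31/255  31/255  30/255  31/240  31/229
 -54  28/252  29/255  29/254  29/254  29/254  29/254  29/254  30/246  27/229
 -51  27/250  29/252  28/254  24/254  30/250  24/254  24/254  28/248  26/228
 -48  29/248  29/240    .     31/254  31/255  31/255    .     29/236  29/234
 -45  32/253  32/244  29/233  32/253  34/255  34/255  31/253  31/235  31/228
 -42  32/252  33/249    .     35/251  35/255  35/255  33/254  33/232  32/228
 -39  34/254  35/251  34/246  37/254  37/255  36/255  34/253  34/231  35/229
 -36  35/252  36/251  36/242  38/253  39/255  38/255  36/244  37/226  36/230
 -33  37/242  39/234  37/210  40/251  41/255  40/255  38/242  38/234  38/229
 -30  40/254  40/232    .     42/240  42/255  42/255  38/252  40/242  39/233
 -27  41/254  42/238  41/218  44/239  43/254  43/255  41/254  41/244  41/230
 -24  44/254  44/237  43/196  44/211  46/237  44/255  43/253  43/244  44/234
 -21  45/251  45/240  44/200  46/218  48/234  47/255  43/253  45/244  45/231
w7
 -60  28/236  30
[... 1442 characters left out ...]
24    .   
 -45  30/151  29/152  28/220  30/149  32/155    .      5/106  29/181  30/207
 -42  36/181  33/144  33/229  34/208  35/239    .     29/219  31/214  30/238
 -39  30/149  31/193  29/142  32/238    .       .     29/221  32/251  31/203
 -36  26/144  35/164  39/234  41/209  40/210  34/233  36/235  37/238  32/240
 -33  32/144  39/169  37/169  34/191  37/248  35/238  38/178  38/238  33/245
 -30  33/138  37/180  43/173  41/248  39/237    .     41/254  37/230  39/232
 -27  41/163  39/190  40/188  37/186  41/244  41/220  39/224  41/248    .   
 -24  42/167  42/168    .     45/240  44/242  42/230  43/226  41/244    .   
 -21  46/153  45/177  45/234  49/237  45/249  44/240  44/222  45/239    .
```

At the tip (-51 mm row) both views show a narrow ridge standing about 7 mm proud of its sides, so the blade's width lies in the vertical plane, at right angles to the jaw axis. I go in leaning 30° so that, once upright, the tool leans only 30°.

Request:
servo_tool:
  motion:
    - [0.0337,-0.0008,0.019,0,0,0]
    - [0.0337,-0.0008,0.019,0,0,0]
    - [0.0337,-0.0008,0.019,0,0,0]
    - [0.0337,-0.0008,0.019,0,0,0]
    - [0,0,0,0,-7.5,0]
    - [0,0,0,0,-7.5,0]
    - [0,0,0,0,-7.5,0]
    - [0,0,0,0,-7.5,0]
    - [0,0,0,0,0,0]
    - [0,0,0,0,0,0]

```text
clock: 13.65
tcp_pos: [0.6158, 0.3687, 0.2833]
tool_rot: [0.06, 0.94, 0.226, -0.25]
ft_force: [0.3, -0.8, -0.3]
opening: 0.0601
```

Run:
```python
from h import *
t,Rm=rot(); print(t,Rm.round(4).tolist(),sensors.sense()['qpos'].round(3)); d=np.array([.5101,.3170,.077])-t; print('in tool',(Rm.T@d).round(4))
```

```text
[0.61579923 0.36872109 0.28331372] [[0.7728, 0.4548, -0.4425], [0.3947, -0.8906, -0.226], [-0.4969, 0.0, -0.8678]] [0.502 0.391 1.338 0.016 1.932 1.602]
in tool [ 0.0004 -0.002   0.2375]
```

Request:
servo_tool:
  motion:
    - [0,-0.002,0.02,0,0,0]
    - [0,0,0.025,0,0,0]
    - [0,0,0.02,0,0,0]
    - [0,0,0.012,0,0,0]
    - [0,0,0.0055,0,0,0]
    - [0,0,0,0,0,0]

```text
clock: 14.25
tcp_pos: [0.5775, 0.3524, 0.2124]
tool_rot: [0.061, 0.939, 0.227, -0.251]
ft_force: [-0.6, -0.4, 0.1]
opening: 0.0598
```

Request:
servo_tool:
  motion:
    - [0,0,0,0,0,0]
    - [0,0,0,0,0,0]
    - [0,0,0,0,0,0]
    - [0,0,0,0,0,0]
    - [0,0,0,0,0,0]
    - [0,0,0,0,0,0]
    - [0,0,0,0,0,0]
  fingers: 0.0

```text
clock: 14.95
tcp_pos: [0.5776, 0.3527, 0.2126]
tool_rot: [0.061, 0.939, 0.227, -0.251]
ft_force: [0.5, 1.0, 5.3]
opening: 0.0234
```

Request:
servo_tool:
  motion:
    - [-0.005,0,-0.0087,0,0,0]
    - [-0.01,0,-0.0174,0,0,0]
    - [-0.0149,0,-0.026,0,0,0]
    - [-0.0149,0,-0.026,0,0,0]
    - [-0.0149,0,-0.026,0,0,0]
    - [-0.0149,0,-0.026,0,0,0]
    - [-0.0149,0,-0.026,0,0,0]
    - [-0.0149,0,-0.026,0,0,0]
    - [0,0,0,0,7.5,0]
    - [0,0,0,0,7.5,0]
    - [0,0,0,0,7.5,0]
    - [0,0,0,0,7.5,0]
    - [0,0,0,0,7.5,0]
    - [0,0,0,0,7.5,0]
    - [0,0,0,0,7.5,0]
    - [0,0,0,0,7.5,0]
    - [0,0,0,0,0,0]
    - [0,0,0,0,0,0]

```text
clock: 16.75
tcp_pos: [0.5777, 0.3528, 0.4223]
tool_rot: [-0.06, 0.939, 0.227, 0.25]
ft_force: [0.2, 0.8, -1.0]
opening: 0.0231
```

Run:
```python
from h import *
t,Rm=rot(); s=sensors.sense(); print(t,Rm.round(4).tolist(),s['qpos'].round(3),s['opening'],s['ft_force'])
c=eyes.read_camera('side'); W=cloud(c); np.savez('s8.npz',W=W,im=c['image'],T=c['T'])
g=t+Rm@[0,0,.155]; print('grasp',g)
d=np.hypot(W[...,0]-g[0],W[...,1]-g[1])
Z=W[...,2]
for a in np.arange(.10,.28,.01):
    m=(d<.06)&(Z>a)&(Z<a+.01)&(c['image'].min(2)>100); q=W[m]
    if len(q)>2: print(a.round(2),len(q),np.median(q,0).round(4),np.ptp(q[:,:2],axis=0).round(3))
T=np.linalg.inv(c['T']); p=T[:3,:3]@g+T[:3,3]; u=int(c['fx']*p[0]/p[2]+c['cx']); v=int(c['fy']*p[1]/p[2]+c['cy']); print(u,v)
cr=c['image'][max(v-60,0):v+90,u-75:u+75]; cv2.imwrite('pics/s8.png',cv2.resize(cr,None,fx=4,fy=4)[...,::-1])
```

```text
[0.57771854 0.35279847 0.42232431] [[0.7725, 0.4561, 0.4418], [0.3959, -0.8899, 0.2264], [0.4965, -0.0, -0.868]] [ 0.514 -0.005  1.564 -0.023  1.064  1.617] 0.023149114405404052 [ 0.18453486  0.8357229  -1.04155392]
grasp [0.64620398 0.38789802 0.28777779]
0.17 4 [0.6498 0.3881 0.1774] [0.009 0.006]
0.18 15 [0.6475 0.3843 0.1872] [0.009 0.009]
0.19 19 [0.6466 0.3844 0.1945] [0.012 0.011]
0.2 18 [0.6462 0.3837 0.2048] [0.01  0.011]
0.21 17 [0.6464 0.3835 0.2159] [0.009 0.008]
0.22 20 [0.6466 0.383  0.225 ] [0.013 0.01 ]
0.23 14 [0.6466 0.3826 0.2335] [0.01  0.008]
0.24 26 [0.6402 0.3811 0.2461] [0.013 0.022]
0.25 33 [0.6406 0.3775 0.2553] [0.015 0.021]
0.26 39 [0.6424 0.3795 0.2646] [0.027 0.019]
0.27 43 [0.6402 0.3778 0.2754] [0.033 0.027]
251 83
```

View pics/s8.png

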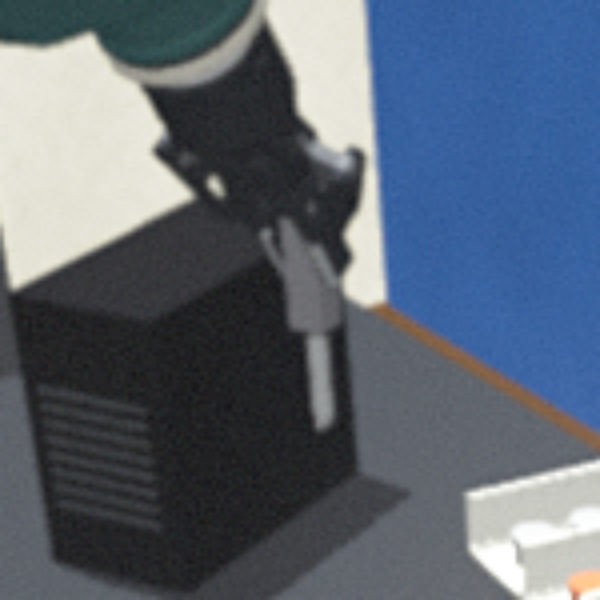

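Upright in the hand: handle (312,290), shaft down to the tip at (323,425). Now yaw to the slot direction.

Request:
servo_tool:
  motion:
    - [0,0,0,-3.97,0,6.94]
    - [0,0,0,-3.97,0,6.94]
    - [0,0,0,0,0,0]

```text
clock: 17.1
tcp_pos: [0.5782, 0.3533, 0.4219]
tool_rot: [-0.025, 0.962, 0.092, 0.256]
ft_force: [-0.8, 0.2, -1.4]
opening: 0.0233
```

```bash
cat > mv.py <<'E'
from h import *
t,Rm=rot(); s=sensors.sense()
y=np.array([-.159,.9873]);x=np.array([.9873,.159]);o=np.array([.5531,.0168]); b=o+.0002*x+.0656*y
hd=Rm[:2,0]/np.linalg.norm(Rm[:2,0]); g=t+Rm@[0,0,.155]
tip=np.r_[g[:2]+.0025*hd,g[2]-.110]
print('tcp',t.round(4),'yaw',np.degrees(np.arctan2(hd[1],hd[0])).round(2),'tilt',np.degrees(np.arcsin(np.linalg.norm(Rm[:2,2]))).round(2),'tip',tip.round(4),'bush',b.round(4),'F',s['ft_force'].round(1),'M',s['torque'].round(2),'op',s['opening'].round(4))
print('horizontal tool delta',(Rm.T@np.r_[b-tip[:2],0]).round(4),'down unit',(Rm.T@[0,0,-1]).round(4))
E
python3 mv.py
```

```text
Traceback (most recent call last):
  File "mv.py", line 6, in <module>
    print('tcp',t.round(4),'yaw',np.degrees(np.arctan2(hd[1],hd[0])).round(2),'tilt',np.degrees(np.arcsin(np.linalg.norm(Rm[:2,2]))).round(2),'tip',tip.round(4),'bush',b.round(4),'F',s['ft_force'].round(1),'M',s['torque'].round(2),'op',s['opening'].round(4))
                                                                                                                                                                                                                                            ^^^^^^^^^^^^^^^^^^
AttributeError: 'float' object has no attribute 'round'
```

```bash
sed -i "s/s\['opening'\].round(4)/round(s['opening'],4)/" mv.py; python3 mv.py
```

```text
tcp [0.5782 0.3533 0.4219] yaw 10.96 tilt 29.83 tip [0.6564 0.3685 0.1775] bush [0.5429 0.0816] F [-0.8  0.2 -1.4] M [-0.07  0.33  0.09] op 0.0233
horizontal tool delta [-0.144   0.2601 -0.0827] down unit [-4.975e-01  3.000e-04  8.675e-01]
```

Request:
servo_tool:
  motion:
    - [-0.018,0.0325,-0.0103,0,0,0]
    - [-0.018,0.0325,-0.0103,0,0,0]
    - [-0.018,0.0325,-0.0103,0,0,0]
    - [-0.018,0.0325,-0.0103,0,0,0]
    - [-0.018,0.0325,-0.0103,0,0,0]
    - [-0.018,0.0325,-0.0103,0,0,0]
    - [-0.018,0.0325,-0.0103,0,0,0]
    - [-0.018,0.0325,-0.0103,0,0,0]
    - [0,0,0,0,0,0]
    - [0,0,0,0,0,0]
    - [0,0,0,0,0,0]

```text
clock: 18.2
tcp_pos: [0.4658, 0.0663, 0.4213]
tool_rot: [-0.026, 0.961, 0.095, 0.257]
ft_force: [0.9, 0.3, -1.1]
opening: 0.0234
```

```bash
python3 mv.py
python3 - <<'E'
from h import *
c=eyes.read_camera('side');W=cloud(c); c2=eyes.read_camera('top'); W2=cloud(c2)
b=np.array([.5429,.0816])
for n,w,im in(('side',W,c['image']),('top',W2,c2['image'])):
    d=np.hypot(w[...,0]-b[0],w[...,1]-b[1]); Z=w[...,2]
    for z0,z1 in ((.085,.117),(.117,.124),(.16,.175),(.175,.19),(.19,.205),(.205,.22),(.22,.235),(.24,.26)):
        m=(d<.024)&(Z>z0)&(Z<z1)&(im.min(2)>90); q=w[m]
        if len(q)>4:print(n,z0,len(q),np.median(q,0).round(4),np.percentile(q[:,:2],[5,95],axis=0).round(4).tolist())
E
```

```text
tcp [0.4658 0.0663 0.4213] yaw 11.25 tilt 29.97 tip [0.5442 0.0821 0.177 ] bush [0.5429 0.0816] F [ 0.9  0.3 -1.1] M [-0.06  0.32  0.01] op 0.0234
horizontal tool delta [-0.0012  0.0002 -0.0007] down unit [-0.4995  0.0012  0.8663]
side 0.085 254 [0.5381 0.0798 0.1044] [[0.529, 0.0678], [0.554, 0.0958]]
side 0.117 114 [0.5442 0.0854 0.1199] [[0.5256, 0.0614], [0.5598, 0.0985]]
side 0.175 33 [0.5424 0.0784 0.1846] [[0.5379, 0.0739], [0.5499, 0.0812]]
side 0.19 42 [0.542  0.0768 0.1972] [[0.5382, 0.0743], [0.5477, 0.0838]]
side 0.205 41 [0.5424 0.0766 0.212 ] [[0.5386, 0.0736], [0.5473, 0.081]]
side 0.22 45 [0.5427 0.077  0.2275] [[0.5383, 0.0741], [0.5481, 0.0812]]
side 0.24 153 [0.5374 0.0708 0.2505] [[0.5317, 0.0672], [0.5544, 0.0859]]
```

Request:
servo_tool:
  motion:
    - [-0.0137,0.0002,0.021,0,0,0]
    - [-0.0125,0,0.0217,0,0,0]
    - [-0.005,0,0.0087,0,0,0]
    - [-0.003,0,0.0052,0,0,0]
    - [-0.003,0,0.0052,0,0,0]
    - [0,0,0,0,0,0]

```text
clock: 18.9
tcp_pos: [0.4644, 0.0656, 0.3491]
tool_rot: [-0.026, 0.961, 0.094, 0.257]
ft_force: [0.2, -0.4, -0.8]
opening: 0.0235
```

Request:
servo_tool:
  motion:
    - [-0.0025,0,0.0043,0,0,0]
    - [-0.0025,0,0.0043,0,0,0]
    - [0,0,0,0,0,0]

```text
clock: 19.2
tcp_pos: [0.4642, 0.0654, 0.3385]
tool_rot: [-0.026, 0.961, 0.094, 0.257]
ft_force: [-0.1, 0.2, -1.2]
opening: 0.0229
```

```bash
python3 mv.py
```

```text
tcp [0.4642 0.0654 0.3385] yaw 11.11 tilt 29.95 tip [0.5425 0.081  0.0942] bush [0.5429 0.0816] F [-0.1  0.2 -1.2] M [-0.09  0.32  0.04] op 0.0229
horizontal tool delta [ 0.0004 -0.0005  0.0002] down unit [-0.4992  0.0012  0.8665]
```

Request:
servo_tool:
  motion:
    - [-0.002,0,0.0035,0,0,0]
    - [-0.0015,0,0.0026,0,0,0]
    - [-0.0005,0,0.0009,0,0,0]
    - [-0.0005,0,0.0009,0,0,0]
    - [0,0,0,0,0,0]
    - [0,0,0,0,0,0]

```text
clock: 19.8
tcp_pos: [0.4643, 0.0654, 0.3301]
tool_rot: [-0.026, 0.961, 0.094, 0.258]
ft_force: [-0.4, 0.2, -1.4]
opening: 0.0233
```

Request:
servo_tool:
  motion:
    - [-0.0005,0,0.0009,0,0,0]
    - [-0.0005,0,0.0009,0,0,0]
    - [0,0,0,0,0,0]

```text
clock: 20.1
tcp_pos: [0.4643, 0.0654, 0.3278]
tool_rot: [-0.026, 0.961, 0.094, 0.257]
ft_force: [0.8, -0.0, -1.6]
opening: 0.023
```

Request:
servo_tool:
  motion:
    - [-0.0005,0,0.0009,0,0,0]
    - [-0.0005,0,0.0009,0,0,0]
    - [0,0,0,0,0,0]

```text
clock: 20.4
tcp_pos: [0.4643, 0.0655, 0.3257]
tool_rot: [-0.026, 0.961, 0.094, 0.257]
ft_force: [0.2, -0.4, -0.7]
opening: 0.0233
```

Request:
servo_tool:
  motion:
    - [-0.0005,0,0.0009,0,0,0]
    - [-0.0005,0,0.0009,0,0,0]
    - [0,0,0,0,0,0]

```text
clock: 20.7
tcp_pos: [0.4644, 0.0655, 0.3237]
tool_rot: [-0.026, 0.961, 0.094, 0.257]
ft_force: [0.3, -0.2, -1.4]
opening: 0.0236
```

Request:
servo_tool:
  motion:
    - [-0.0005,0,0.0009,0,0,0]
    - [-0.0005,0,0.0009,0,0,0]
    - [0,0,0,0,0,0]

```text
clock: 21.0
tcp_pos: [0.4645, 0.0655, 0.3221]
tool_rot: [-0.026, 0.961, 0.094, 0.258]
ft_force: [-1.7, -0.1, 2.5]
opening: 0.0238
```

Request:
servo_tool:
  motion:
    - [-0.0005,0,0.0009,0,0,0]
    - [0,0,0,0,0,0]

```text
clock: 21.2
tcp_pos: [0.4646, 0.0655, 0.3218]
tool_rot: [-0.026, 0.961, 0.094, 0.258]
ft_force: [-3.0, 0.2, 8.9]
opening: 0.023
```

Contact at tip height of about 78 mm, the slot floor. Release and retract along the tool axis.

Request:
servo_tool:
  motion:
    - [0,0,0,0,0,0]
    - [0,0,0,0,0,0]
    - [0,0,0,0,0,0]
    - [0,0,0,0,0,0]
    - [0,0,-0.02,0,0,0]
    - [0,0,-0.03,0,0,0]
    - [0,0,-0.04,0,0,0]
    - [0,0,-0.05,0,0,0]
    - [0,0,0,0,-7.49,0]
    - [0,0,0,0,-7.49,0]
    - [0,0,0,0,-7.49,0]
    - [0,0,0,0,-7.49,0]
    - [0,0,0,0,0,0]
    - [0,0,0,0,0,0]
  fingers: 0.05

```text
clock: 22.6
tcp_pos: [0.3961, 0.0519, 0.4417]
tool_rot: [-0.001, 0.995, 0.097, 0.002]
ft_force: [0.1, 0.2, 1.1]
opening: 0.0498
```

```bash
python3 mv.py
cat > st.py <<'E'
from h import *
b=np.array([.5429,.0816])
for n in('side','top','wrist'):
    c=eyes.read_camera(n); w=cloud(c); im=c['image']
    d=np.hypot(w[...,0]-b[0],w[...,1]-b[1]); Z=w[...,2]
    for z0,z1 in ((.115,.124),(.125,.14),(.145,.16),(.16,.175),(.175,.19),(.19,.205),(.205,.2155),(.2155,.222),(.222,.235)):
        m=(d<.035)&(Z>z0)&(Z<z1)&(im.max(2)>60); q=w[m]
        if len(q)>4:print(n,z0,len(q),np.median(q,0).round(4),np.percentile(q[:,:2],[5,95],axis=0).round(4).tolist())
    m=(d<.035)&(Z>.2)&(Z<.24); q=w[m]
    if len(q)>20: r=cv2.minAreaRect(q[q[:,2]>np.percentile(q[:,2],95)-.006][:,:2].astype(np.float32)); print('  top',np.percentile(q[:,2],95).round(4),r)
    if n=='wrist': cv2.imwrite('pics/wst.png',im[...,::-1])
E
python3 st.py
```

```text
tcp [0.3961 0.0519 0.4417] yaw 11.15 tilt 0.22 tip [0.3991 0.0527 0.1767] bush [0.5429 0.0816] F [0.1 0.2 1.1] M [-0.06  0.01 -0.03] op 0.0498
horizontal tool delta [ 0.1467 -0.0006  0.0005] down unit [-0.0037  0.0012  1.    ]
side 0.115 177 [0.5386 0.0851 0.1198] [[0.525, 0.0628], [0.5597, 0.1097]]
side 0.125 31 [0.5408 0.079  0.1307] [[0.5367, 0.0758], [0.548, 0.0826]]
side 0.145 102 [0.5359 0.0746 0.1522] [[0.53, 0.0704], [0.5522, 0.0893]]
side 0.16 110 [0.5373 0.0758 0.1672] [[0.5295, 0.072], [0.553, 0.0907]]
side 0.175 112 [0.5363 0.0771 0.1829] [[0.5294, 0.0723], [0.5539, 0.0909]]
side 0.19 110 [0.5355 0.0773 0.1983] [[0.5289, 0.0739], [0.5524, 0.0927]]
side 0.205 81 [0.536  0.0781 0.2104] [[0.529, 0.0747], [0.552, 0.0928]]
side 0.2155 87 [0.5405 0.0849 0.2187] [[0.5301, 0.0759], [0.5526, 0.098]]
  top 0.22 ((0.5416402220726013, 0.08760789781808853), (0.023907804861664772, 0.024892175570130348), 11.495046615600586)
top 0.115 132 [0.5353 0.0792 0.1207] [[0.5254, 0.0653], [0.5564, 0.1109]]
top 0.125 10 [0.5311 0.0834 0.1259] [[0.5247, 0.0642], [0.5416, 0.1135]]
top 0.145 20 [0.5323 0.075  0.1532] [[0.5296, 0.0726], [0.5478, 0.0918]]
top 0.16 20 [0.532  0.0775 0.1677] [[0.5291, 0.0744], [0.5528, 0.0924]]
top 0.175 22 [0.5311 0.0815 0.1816] [[0.529, 0.0746], [0.5497, 0.0931]]
top 0.19 26 [0.5311 0.0804 0.1966] [[0.5286, 0.0757], [0.5451, 0.0944]]
top 0.205 15 [0.531  0.0805 0.2111] [[0.5284, 0.0779], [0.5495, 0.0967]]
top 0.2155 127 [0.5403 0.0899 0.2195] [[0.53, 0.0789], [0.5518, 0.1004]]
top 0.222 20 [0.5441 0.0876 0.2225] [[0.5332, 0.0798], [0.5502, 0.0958]]
  top 0.2227 ((0.5406632423400879, 0.08992981910705566), (0.023624399676918983, 0.023824147880077362), 10.757866859436035)
wrist 0.115 389 [0.5269 0.0785 0.1209] [[0.5238, 0.0673], [0.5311, 0.1042]]
```

The driver stands with handle top at 220 mm, so the blade is already down in the slot (78 + 142), leaning about 0.05 rad. I turn the wrist half round so the coming clockwise turn stays within joint 6's range, then move over it.

Request:
servo_tool:
  motion:
    - [0,0,0,0,0,-8.57]
    - [0,0,0,0,0,-8.57]
    - [0,0,0,0,0,-8.57]
    - [0,0,0,0,0,-8.57]
    - [0,0,0,0,0,-8.57]
    - [0,0,0,0,0,-8.57]
    - [0,0,0,0,0,-8.57]
    - [0,0,0,0,0,-8.57]
    - [0,0,0,0,0,-8.57]
    - [0,0,0,0,0,-8.57]
    - [0,0,0,0,0,-8.57]
    - [0,0,0,0,0,-8.57]
    - [0,0,0,0,0,-8.57]
    - [0,0,0,0,0,-8.57]
    - [0,0,0,0,0,-8.57]
    - [0,0,0,0,0,-8.57]
    - [0,0,0,0,0,-8.57]
    - [0,0,0,0,0,-8.57]
    - [0,0,0,0,0,-8.57]
    - [0,0,0,0,0,-8.57]

```text
clock: 24.75
tcp_pos: [0.3955, 0.0518, 0.4421]
tool_rot: [0.001, -0.025, 1.0, 0.001]
ft_force: [-0.2, -0.0, 0.7]
opening: 0.05
```

Request:
servo_tool:
  motion:
    - [0,0,0,0,0,-8.57]
    - [0,0,0,0,0,0]
    - [-0.03,0.0002,0,0,0,0]
    - [-0.03,0.0002,0,0,0,0]
    - [-0.03,0.0002,0,0,0,0]
    - [-0.03,0.0002,0,0,0,0]
    - [-0.0297,0,0,0,0,0]
    - [0,0,0,0,0,0]
    - [0,0,0,0,0,0]

```text
clock: 25.65
tcp_pos: [0.5427, 0.0815, 0.4416]
tool_rot: [0.0, -0.095, 0.995, 0.001]
ft_force: [-0.4, 0.1, -0.7]
opening: 0.0499
```

```bash
python3 mv.py; python3 st.py | grep -E "wrist|top"; python3 -c "
from h import *
print(sensors.sense()['qpos'].round(3),rot()[1].round(4))"
```

```text
tcp [0.5427 0.0815 0.4416] yaw -169.09 tilt 0.07 tip [0.5402 0.0812 0.1766] bush [0.5429 0.0816] F [-0.4  0.1 -0.7] M [-0.01 -0.   -0.03] op 0.0499
horizontal tool delta [-0.0026 -0.0001  0.    ] down unit [ 2.0e-04 -1.2e-03  1.0e+00]
  top 0.22 ((0.5410946607589722, 0.08710763603448868), (0.024836866185069084, 0.025742599740624428), 10.887371063232422)
top 0.115 129 [0.5355 0.0773 0.1204] [[0.525, 0.0653], [0.5556, 0.113]]
top 0.125 10 [0.5368 0.0755 0.126 ] [[0.5263, 0.0651], [0.5584, 0.1117]]
top 0.145 17 [0.5314 0.0785 0.1514] [[0.5296, 0.0732], [0.5515, 0.0921]]
top 0.16 21 [0.5311 0.0833 0.1654] [[0.5293, 0.0734], [0.5472, 0.0934]]
top 0.175 13 [0.5317 0.0787 0.1814] [[0.5289, 0.075], [0.5508, 0.0933]]
top 0.19 14 [0.5303 0.0863 0.1976] [[0.5284, 0.0775], [0.532, 0.0944]]
top 0.205 13 [0.5293 0.0882 0.211 ] [[0.528, 0.0789], [0.5315, 0.0969]]
top 0.2155 57 [0.5347 0.0892 0.2197] [[0.5295, 0.0786], [0.5402, 0.0994]]
top 0.222 12 [0.5349 0.0875 0.2225] [[0.5311, 0.0803], [0.5402, 0.0954]]
  top 0.2226 ((0.5350578427314758, 0.08869234472513199), (0.011725062504410744, 0.022773878648877144), 9.50640869140625)
wrist 0.115 1461 [0.5346 0.0821 0.1212] [[0.5248, 0.0637], [0.555, 0.1116]]
wrist 0.145 269 [0.5313 0.0799 0.1524] [[0.5295, 0.0716], [0.5456, 0.0918]]
wrist 0.16 305 [0.531  0.0813 0.1674] [[0.5292, 0.0725], [0.544, 0.0927]]
wrist 0.175 371 [0.5306 0.0827 0.1825] [[0.5289, 0.0735], [0.5427, 0.0939]]
wrist 0.19 452 [0.5305 0.0829 0.1977] [[0.5286, 0.0744], [0.5433, 0.0946]]
wrist 0.205 372 [0.5302 0.0841 0.2107] [[0.5284, 0.0754], [0.5449, 0.0959]]
wrist 0.2155 2180 [0.5398 0.0879 0.2196] [[0.5301, 0.0777], [0.5509, 0.0988]]
  top 0.2208 ((0.540743887424469, 0.08847187459468842), (0.02405138500034809, 0.02424461394548416), 10.497268676757812)
[ 1.020e-01 -1.700e-01  1.661e+00  1.000e-03  1.649e+00 -1.661e+00] [[-0.9816 -0.1911  0.0013]
 [-0.1911  0.9816  0.0013]
 [-0.0015  0.0011 -1.    ]]
```

Request:
servo_tool:
  motion:
    - [0,0,0.03,0,0,0]
    - [0,0,0.025,0,0,0]
    - [0,0,0.015,0,0,0]
    - [0,0,0.01,0,0,0]
    - [0,0,0.0085,0,0,0]
    - [0,0,0,0,0,0]
  fingers: 0.06

```text
clock: 26.4
tcp_pos: [0.5425, 0.0816, 0.3532]
tool_rot: [-0.0, -0.097, 0.995, 0.001]
ft_force: [-0.0, 0.3, -0.2]
opening: 0.0599
```

Request:
servo_tool:
  motion:
    - [0,0,0,0,0,0]
    - [0,0,0,0,0,0]
    - [0,0,0,0,0,0]
    - [0,0,0,0,0,0]
    - [0,0,0,0,0,0]
    - [0,0,0,0,0,0]
    - [0,0,0,0,0,0]
  fingers: 0.0

```text
clock: 27.1
tcp_pos: [0.5427, 0.0815, 0.3544]
tool_rot: [0.001, -0.097, 0.995, 0.0]
ft_force: [-0.2, -1.8, 5.8]
opening: 0.0235
```

```bash
python3 mv.py
```

```text
tcp [0.5427 0.0815 0.3544] yaw -168.89 tilt 0.11 tip [0.5405 0.0812 0.0894] bush [0.5429 0.0816] F [-0.2 -1.8  5.8] M [-0.32 -0.03  0.02] op 0.0235
horizontal tool delta [-0.0024 -0.0001  0.    ] down unit [ 1.8e-03 -7.0e-04  1.0e+00]
```

Request:
servo_tool:
  motion:
    - [0,0,0.0005,0,0,5]
    - [0,0,0,0,0,5]
    - [0,0,0,0,0,5]
    - [0,0,0,0,0,5]
    - [0,0,0,0,0,5]
    - [0,0,0,0,0,5]
    - [0,0,0,0,0,5]
    - [0,0,0,0,0,5]
    - [0,0,0,0,0,0]

```text
clock: 28.0
tcp_pos: [0.5427, 0.0817, 0.3543]
tool_rot: [0.001, 0.251, 0.968, 0.001]
ft_force: [0.9, -0.0, 9.2]
opening: 0.0236
```

```bash
python3 mv.py; python3 -c "
from h import *
o=np.array([.5531,.0168,0]);x=np.array([.9873,.159,0]);y=np.array([-.159,.9873,0]);b=o+.0656*y
for n in ('side','top','wrist'):
    c=eyes.read_camera(n);W=cloud(c)-b;X=W@x;Y=W@y;Z=W[...,2]; r=np.hypot(X,Y)
    m=(r>.022)&(r<.05)&(abs(Z-.068)<.006)&(c['image'].min(2)>100)&((X>.008)|(Y>.0))&(Y>-.06)
    if m.sum()>3: print(n,m.sum(),np.degrees(np.arctan2(np.median(Y[m]),np.median(X[m]))).round(1),np.median(X[m]).round(4),np.median(Y[m]).round(4))
"
```

```text
tcp [0.5427 0.0817 0.3543] yaw 150.93 tilt 0.17 tip [0.541  0.0831 0.0893] bush [0.5429 0.0816] F [ 0.9 -0.   9.2] M [ 0.13 -0.24  0.04] op 0.0236
horizontal tool delta [-0.0024 -0.0004  0.    ] down unit [ 0.0014 -0.0026  1.    ]
side 81 -34.3 0.0081 -0.0055
wrist 138 109.7 -0.0103 0.0288
```

Request:
servo_tool:
  motion:
    - [0,0,0,0,0,5]
    - [0,0,0,0,0,5]
    - [0,0,0,0,0,5]
    - [0,0,0,0,0,5]
    - [0,0,0,0,0,5]
    - [0,0,0,0,0,5]
    - [0,0,0,0,0,5]
    - [0,0,0,0,0,5]

```text
clock: 28.95
tcp_pos: [0.5427, 0.0815, 0.3543]
tool_rot: [0.001, 0.567, 0.824, 0.001]
ft_force: [0.4, -1.3, 8.3]
opening: 0.0234
```

```bash
python3 mv.py
cat > tg.py <<'E'
from h import *
o=np.array([.5531,.0168,0]);x=np.array([.9873,.159,0]);y=np.array([-.159,.9873,0]);b=o+.0656*y
for n in ('side','top','wrist'):
    c=eyes.read_camera(n);W=cloud(c)-b;X=W@x;Y=W@y;Z=W[...,2]; r=np.hypot(X,Y)
    m=(r>.024)&(r<.043)&(abs(Z-.068)<.006)&(c['image'].min(2)>70)
    h,e=np.histogram(np.degrees(np.arctan2(Y[m],X[m])),bins=np.arange(-180,181,10)); print(n,[(int(a),int(k)) for a,k in zip(e,h) if k])
E
python3 tg.py
```

```text
tcp [0.5427 0.0815 0.3543] yaw 110.91 tilt 0.14 tip [0.5422 0.0839 0.0893] bush [0.5429 0.0816] F [ 0.4 -1.3  8.3] M [-0.57  0.04  0.03] op 0.0234
horizontal tool delta [-0.0024 -0.0002 -0.    ] down unit [-0.     -0.0024  1.    ]
side [(-110, 8), (-100, 8), (-90, 6), (-80, 5), (-70, 10), (-60, 12), (-50, 1), (80, 2), (90, 3), (100, 5), (110, 18), (120, 3)]
top [(-110, 11), (-100, 9), (-90, 10), (-80, 11), (-70, 9), (-60, 9), (-50, 2), (110, 4)]
wrist [(80, 33), (90, 37), (100, 39), (110, 14)]
```

Request:
servo_tool:
  motion:
    - [0,0,0,0,0,4]
    - [0,0,0,0,0,4]
    - [0,0,0,0,0,4]
    - [0,0,0,0,0,4]
    - [0,0,0,0,0,0]

```text
clock: 29.6
tcp_pos: [0.5427, 0.0814, 0.3543]
tool_rot: [0.001, 0.676, 0.737, 0.001]
ft_force: [-1.1, -3.0, 9.6]
opening: 0.0238
```

```bash
python3 mv.py|head -1
```

```text
tcp [0.5427 0.0814 0.3543] yaw 94.96 tilt 0.12 tip [0.5428 0.084  0.0893] bush [0.5429 0.0816] F [-1.1 -3.   9.6] M [-0.77  0.23  0.02] op 0.0238
```

Request:
servo_tool:
  motion:
    - [0,0,0,0,0,3]
    - [0,0,0,0,0,3]
    - [0,0,0,0,0,0]

```text
clock: 29.9
tcp_pos: [0.5427, 0.0814, 0.3543]
tool_rot: [0.0, 0.713, 0.701, 0.001]
ft_force: [-1.0, -2.5, 9.6]
opening: 0.0232
```

```bash
python3 mv.py|head -1; python3 tg.py
```

```text
tcp [0.5427 0.0814 0.3543] yaw 89.0 tilt 0.11 tip [0.543  0.084  0.0893] bush [0.5429 0.0816] F [-1.  -2.5  9.6] M [-0.77  0.37  0.13] op 0.0232
side [(-110, 9), (-100, 9), (-90, 23), (-80, 5), (-70, 2), (80, 3), (90, 3), (100, 6), (110, 16), (120, 3)]
top [(-110, 10), (-100, 6), (-90, 20), (-80, 11), (-70, 2)]
wrist [(70, 8), (80, 36), (90, 39), (100, 40), (110, 7)]
```

Request:
servo_tool:
  motion:
    - [0,0,0,0,0,3]
    - [0,0,0,0,0,0]
    - [0,0,0,0,0,0]

```text
clock: 30.35
tcp_pos: [0.5426, 0.0814, 0.3543]
tool_rot: [0.0, 0.731, 0.683, 0.001]
ft_force: [-1.1, -2.8, 9.7]
opening: 0.0236
```

```bash
python3 mv.py|head -1
```

```text
tcp [0.5426 0.0814 0.3543] yaw 86.1 tilt 0.11 tip [0.5431 0.084  0.0893] bush [0.5429 0.0816] F [-1.1 -2.8  9.7] M [-0.8   0.33  0.04] op 0.0236
```

Request:
servo_tool:
  motion:
    - [0,0,0,0,0,3]
    - [0,0,0,0,0,0]
    - [0,0,0,0,0,0]

```text
clock: 30.65
tcp_pos: [0.5426, 0.0814, 0.3543]
tool_rot: [0.0, 0.748, 0.663, 0.001]
ft_force: [-2.6, -4.6, 9.9]
opening: 0.0235
```

```bash
python3 mv.py|head -1; python3 tg.py
```

```text
tcp [0.5426 0.0814 0.3543] yaw 83.11 tilt 0.11 tip [0.5432 0.084  0.0893] bush [0.5429 0.0816] F [-2.6 -4.6  9.9] M [-0.85  0.38  0.09] op 0.0235
side [(-110, 8), (-100, 19), (-90, 18), (-80, 5), (80, 2), (90, 3), (100, 8), (110, 17), (120, 1)]
top [(-110, 10), (-100, 7), (-90, 13), (-80, 10), (-70, 1)]
wrist [(-80, 7), (70, 20), (80, 38), (90, 36), (100, 33), (110, 8)]
```

Request:
servo_tool:
  motion:
    - [0,0,0,0,0,3]
    - [0,0,0,0,0,0]
    - [0,0,0,0,0,0]

```text
clock: 31.1
tcp_pos: [0.5426, 0.0814, 0.3543]
tool_rot: [0.0, 0.765, 0.643, 0.001]
ft_force: [-0.8, -3.3, 9.2]
opening: 0.0234
```

```bash
python3 mv.py|head -1
```

```text
tcp [0.5426 0.0814 0.3543] yaw 80.1 tilt 0.1 tip [0.5433 0.0839 0.0893] bush [0.5429 0.0816] F [-0.8 -3.3  9.2] M [-0.91  0.47  0.04] op 0.0234
```

Request:
servo_tool:
  motion:
    - [0,0,0,0,0,3]
    - [0,0,0,0,0,0]
    - [0,0,0,0,0,0]

```text
clock: 31.4
tcp_pos: [0.5426, 0.0814, 0.3543]
tool_rot: [0.0, 0.782, 0.623, 0.001]
ft_force: [-1.5, -2.4, 9.7]
opening: 0.0235
```

```bash
python3 mv.py|head -1
```

```text
tcp [0.5426 0.0814 0.3543] yaw 77.1 tilt 0.11 tip [0.5435 0.0839 0.0893] bush [0.5429 0.0816] F [-1.5 -2.4  9.7] M [-0.84  0.49  0.11] op 0.0235
```

Request:
servo_tool:
  motion:
    - [0,0,0,0,0,3]
    - [0,0,0,0,0,3]
    - [0,0,0,0,0,0]
    - [0,0,0,0,0,0]

```text
clock: 31.8
tcp_pos: [0.5426, 0.0814, 0.3543]
tool_rot: [0.0, 0.814, 0.581, 0.001]
ft_force: [-1.9, -2.2, 10.5]
opening: 0.0235
```

```bash
python3 mv.py|head -1;python3 tg.py
cat > tf.py <<'E'
from h import *
o=np.array([.5531,.0168,0]);x=np.array([.9873,.159,0]);y=np.array([-.159,.9873,0]);b=o+.0656*y
for n in ('side','top'):
    c=eyes.read_camera(n);W=cloud(c)-b;X=W@x;Y=W@y;Z=W[...,2]
    m=(Y<-.020)&(Y>-.046)&(abs(X)<.014)&(Z>.0645)&(Z<.075)&(c['image'].min(2)>60)
    for a in np.arange(-.046,-.018,.004):
        q=m&(Y>=a)&(Y<a+.004)
        if q.sum()>1: print(n,a.round(3),q.sum(),'x',np.percentile(X[q],[5,50,95]).round(4),'z',np.median(Z[q]).round(4))
E
python3 tf.py
```

```text
tcp [0.5426 0.0814 0.3543] yaw 71.11 tilt 0.11 tip [0.5437 0.0839 0.0893] bush [0.5429 0.0816] F [-1.9 -2.2 10.5] M [-0.71  0.49  0.26] op 0.0235
side [(-110, 11), (-100, 27), (-90, 10), (-80, 1), (90, 6), (100, 8), (110, 20), (120, 1)]
top [(-120, 1), (-110, 8), (-100, 15), (-90, 9), (-80, 8), (-70, 1)]
wrist [(-90, 37), (-80, 65), (-70, 1), (70, 35), (80, 29), (90, 30), (100, 33), (110, 5)]
side -0.046 6 x [-0.0052 -0.0033 -0.0022] z 0.0713
side -0.042 7 x [-0.0116 -0.0036  0.0004] z 0.0718
side -0.038 9 x [-0.0111 -0.0014  0.0036] z 0.0712
side -0.034 9 x [-0.0056 -0.0025  0.0014] z 0.072
side -0.03 6 x [-0.0058 -0.0002  0.0048] z 0.0716
side -0.026 9 x [-0.0046 -0.0019  0.0042] z 0.0716
side -0.022 5 x [-0.0057 -0.0033  0.0042] z 0.072
top -0.046 5 x [-0.0014  0.0017  0.0053] z 0.0709
top -0.042 10 x [-0.0034  0.0012  0.0108] z 0.0719
top -0.038 10 x [-0.0075  0.0033  0.0117] z 0.07
top -0.034 9 x [-0.0114  0.0008  0.0106] z 0.0718
top -0.03 5 x [-0.0036 -0.0001  0.0046] z 0.0729
top -0.026 10 x [-0.0051 -0.      0.0045] z 0.0731
```

Request:
servo_tool:
  motion:
    - [0,0,0,0,0,3]
    - [0,0,0,0,0,0]
    - [0,0,0,0,0,0]

```text
clock: 32.35
tcp_pos: [0.5426, 0.0814, 0.3543]
tool_rot: [0.0, 0.828, 0.56, 0.001]
ft_force: [-1.8, -3.3, 9.0]
opening: 0.0234
```

```bash
python3 mv.py|head -1; sed -i "s/('side','top')/('side','wrist')/" tf.py; python3 tf.py
```

```text
tcp [0.5426 0.0814 0.3543] yaw 68.11 tilt 0.11 tip [0.5438 0.0839 0.0893] bush [0.5429 0.0816] F [-1.8 -3.3  9. ] M [-0.73  0.48  0.27] op 0.0234
side -0.046 6 x [-0.0088 -0.0032 -0.0017] z 0.0691
side -0.042 8 x [-0.011  -0.0034  0.0021] z 0.0722
side -0.038 7 x [-0.0088 -0.003   0.0033] z 0.0704
side -0.034 8 x [-0.0097 -0.0002  0.0019] z 0.0717
side -0.03 9 x [-0.0053 -0.0017  0.0044] z 0.0714
side -0.026 7 x [-0.0041  0.0003  0.004 ] z 0.0711
side -0.022 7 x [-0.0053 -0.0014  0.0039] z 0.0721
wrist -0.046 33 x [-0.0021  0.0013  0.0045] z 0.0728
wrist -0.042 78 x [-0.001   0.0036  0.0121] z 0.0724
wrist -0.038 33 x [0.0047 0.0107 0.0123] z 0.0663
wrist -0.034 10 x [0.0103 0.0112 0.0123] z 0.0662
```

Turning torque rose from about 0.08 to 0.27 N·m and the tongue lies along -y: it is at its stop. Let go and rise.

Request:
servo_tool:
  motion:
    - [0,0,0,0,0,0]
    - [0,0,0,0,0,0]
    - [0,0,0,0,0,0]
    - [0,0,0,0,0,0]
    - [0,0,0,0,0,0]
    - [0,0,-0.01,0,0,0]
    - [0,0,-0.03,0,0,0]
    - [0,0,-0.04,0,0,0]
    - [0,0,-0.04,0,0,0]
    - [-0.04,0,0,0,0,0]
    - [-0.04,0,0,0,0,0]
    - [-0.04,0,0,0,0,0]
    - [0,0,0,0,0,0]
    - [0,0,0,0,0,0]
  fingers: 0.06

```text
clock: 33.85
tcp_pos: [0.4974, -0.0305, 0.4738]
tool_rot: [-0.0, 0.829, 0.559, 0.001]
ft_force: [0.5, -0.0, -0.2]
opening: 0.0597
```

```bash
python3 mv.py|head -1; python3 st.py | grep -A0 -E "top 0.2|  top"; python3 tf.py
python3 - <<'E'
from h import *
c=eyes.read_camera('wrist'); s=eyes.read_camera('side')
W=cloud(s); im=s['image']
o=np.array([.5531,.0168,0]);x=np.array([.9873,.159,0]);y=np.array([-.159,.9873,0])
L=W-o; X=L@x;Y=L@y;Z=L[...,2]; m=(abs(X)<.01)&(abs(Y)<.02)&(Z>.076)&(Z<.1); print('bar top',np.percentile(Z[m],[50,90,97]).round(4))
cv2.imwrite('pics/fin.png',np.hstack([cv2.resize(c['image'],(400,300)),cv2.resize(im[170:320,220:420],(400,300))])[...,::-1])
E
```

```text
tcp [ 0.4974 -0.0305  0.4738] yaw 68.02 tilt 0.11 tip [ 0.4986 -0.028   0.2088] bush [0.5429 0.0816] F [ 0.5 -0.  -0.2] M [-0.    0.01  0.05] op 0.0597
  top 0.2204 ((0.5462808012962341, 0.07758065313100815), (0.02497904933989048, 0.023797553032636642), 79.57219696044922)
--
top 0.205 16 [0.5354 0.0779 0.2084] [[0.534, 0.0693], [0.5443, 0.0903]]
top 0.2155 118 [0.5459 0.0814 0.2196] [[0.5353, 0.0714], [0.5561, 0.0917]]
top 0.222 20 [0.5408 0.0818 0.2228] [[0.5363, 0.0735], [0.5556, 0.0903]]
  top 0.223 ((0.5457338690757751, 0.08109261840581894), (0.022435525432229042, 0.022572869434952736), 83.61062622070312)
--
  top 0.2212 ((0.5466094017028809, 0.07725835591554642), (0.01899748668074608, 0.024425534531474113), 83.12894439697266)
side -0.046 4 x [-0.0045 -0.0031 -0.0028] z 0.0718
side -0.042 8 x [-0.0076 -0.0017  0.0022] z 0.072
side -0.038 8 x [-0.0098 -0.0043  0.0011] z 0.0716
side -0.034 9 x [-0.0044 -0.0004  0.0039] z 0.0723
side -0.03 7 x [-0.0061 -0.0023  0.0009] z 0.0715
side -0.026 6 x [-0.003 -0.001  0.003] z 0.0711
wrist -0.046 39 x [-0.0039  0.0007  0.0048] z 0.0729
wrist -0.042 99 x [-0.0117  0.0006  0.0119] z 0.0723
wrist -0.038 105 x [-0.0116  0.0001  0.0121] z 0.072
wrist -0.034 79 x [-0.0102  0.0002  0.0104] z 0.0728
wrist -0.03 66 x [-0.005  -0.0002  0.0045] z 0.073
wrist -0.026 75 x [-0.0052  0.      0.0057] z 0.0729
wrist -0.022 31 x [-0.0043  0.0001  0.0044] z 0.0732
bar top [0.0846 0.0873 0.0878]
```

View pics/fin.png

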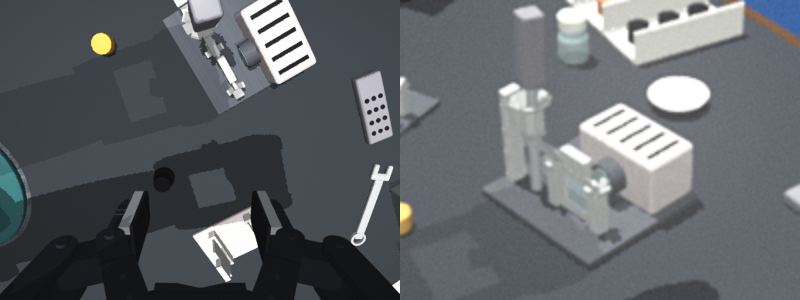

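The final picture shows the driver standing in the bush (528,60), the plate seated with the tongue over its edge (570,170), and the plain plate still in the rack (220,255). The wrist view puts the tongue's centreline within 0.7 mm of x = 0 along its length. Handing in.

```bash
python3 -c "
from h import *
print(order.finish_job(), sensors.sense()['clock'])"
```

```text
the job is handed in; nothing more can be done
the job is handed in; nothing more can be done
```

The job is done and handed in at about 34 s of the 72 s allowed; no verdict was reported.

- **Plate:** I took the windowed plate from the rack and slid it down the guides until it hit the floor. Its bar top then measured 87 mm above the bench, which is the seated height.
- **Screwdriver:** I stood it in the guide bush, let go, and took it again from straight above. I had lined the blade up with the slot, so it dropped in as I set the driver down. No search by turning was needed on the second grasp.
- **Latch:** I turned it clockwise until the torque rose to about 0.27 N·m and the tongue stopped moving. The last few degrees of tool turn went into play or slip at the handle.

Last checks:
- **Tongue:** it lies along -y within about 1° in the wrist view. The coarser side view showed 2–4 mm of scatter around that line. Its top reads about 72 mm above the bench, over the plate.
- **Driver:** the handle top is at about 220 mm, so the blade is at the bottom of the slot. It leans slightly.
- **Rest of the bench:** the plain plate still stands in its slot. I did not touch the other things or re-measure their positions. The gripper was clear of everything at hand-in.

One check was unclear: the turning torque signal was noisy before the stop (0.02–0.13 N·m). I judged the stop by the rise and by the tongue's position together.

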